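Set the strike wheel to its lug and back it with the steel plate

TASK

The big brass strike wheel has been left on its stand with its square lug hidden low down. Turn the wheel (its long pins can be pushed) until the lug stands straight up at the top, in line with the fixed pointer, and then slide the drilled steel plate flat under the wheel, between the two guide rails, until it is fully home against the foot of the stand. Leave the lug at the top and do not disturb the other things on the bench.

Things in the scene. Friction and masses are not known exactly. Their poses are not given: they have to be found in the camera images.
- stand: Fixed grey stand carrying the wheel. Origin on the bench top straight below the wheel's centre; x level along the wheel's axle, away from the robot; y level, in the wheel's plane; z up. Behind the wheel a foot, a pillar and a thin dark steel pointer (at y = 0, z = 178 mm, its end 22 mm behind the wheel's middle plane).
- stop (a point): Point on the bench at the middle of the near face of the stand's foot, at stand x = +55 mm, y = 0: the stop for the plate's far end. The foot is a block 100 mm wide and 30 mm high. Axes as the stand's.
- mouth (a point): Point on the bench midway between the open ends of the two steel guide rails, at stand x = -60 mm, y = 0. The rails are 9 mm high, lie along the stand's x from -30 to +55 mm with inner faces 64 mm apart (y = +-32 mm); flared lead-ins widen them to about 90 mm at the mouth. The bench between them is bare. Axes as the stand's.
- axle (a point): Centre of the brass wheel, on its axle, 92 mm above the bench. The wheel is 12 mm thick (stand x = -6 to +6 mm), 151 mm across its fine teeth; underside of the rim 17 mm above the bench. It turns without limit either way about the stand's x axis, stiffly (about 0.16 N m, some 3 N at a pin), and stays where it is left.
- pins (a point): Fixed point on the wheel's axis, 31 mm nearer the robot than the wheel's centre, level with the middle of the pins' length. Five round steel pins, 8 mm thick, stick out 50 mm from the wheel towards the robot (stand x = -6 to -56 mm) on a circle of 60 mm radius, 72 degrees apart: 36, 108, 180, 252 and 324 degrees from the lug. Pushed across its arc, a pin can bind on the finger.
- lug (a point): Centre of the one square brass lug on the wheel's rim, 78 mm from the axle; 16 mm wide, 10 mm proud of the teeth, its end 86 mm from the axle. It starts somewhere in the lower part of the wheel. At the very bottom its end is only 6 mm above the bench and bars the way of the plate.
- plate_center (a point): Centre (half-way up) of the loose steel plate, 180 mm long (its x), 56 mm wide (its y), 12 mm thick, 0.6 to 1 kg, with three rows of small holes, lying flat on the bench to one side, before the stand. Its ends are alike. Fully home its centre is at stand x = -35 mm, y = 0, its near end at stand x = -125 mm, with 5 mm of air under the rim.
- tool_block: Bystander: dark wooden block 150 x 60 x 30 mm holding six small drivers (70 mm high), on the other side from the plate; origin at the centre of its underside, x along its length.
- loupe: Bystander: black eye loupe, 42 mm across, 42 mm high, standing at the right of the stand; origin at the centre of its underside.
- screwdriver: Bystander: screwdriver lying on the robot's right; leave it alone.
- oil_jar: Bystander: amber jar 48 mm across, 60 mm high; origin at the centre of its underside.
- parts_dish: Bystander: steel dish 90 mm across, 30 mm high; origin at the centre of its underside.
- barrel: Bystander: brass ring 80 mm across, 35 mm high; origin at the centre of its underside.
- hammer: Bystander: hammer lying on the robot's right.
Not all that is in view belongs to the job. What is shaped like the part that bears plate_center but pink is not meant.

How it is judged:
By the outcome, as a careful person would: the job done as asked, in the order asked, and still so for the second after the job is handed in, with the robot touching nothing.
It also fails if it takes over 72 s, if anything falls off the work surface, if the arm or the gripper's body presses on something with over 40 N, if the wrist force passes 120 N, or if a joint passes its speed limit or range.

ROBOT

A 6-joint arm with a two-finger parallel gripper is mounted at the origin on the work surface. World frame = base frame: x ahead of the robot, y to its left, z up, the work surface at z = 0. Lengths are in m, angles in rad, forces in N, time in s.
With the tool pointing down it reaches from about 0.25 to 0.725 m from the base axis. Payload 4 kg.
Tool frame: the origin (TCP) lies at the very end of the fingers, on their centre line; the grasp point (between the pads) lies 19 mm behind it; x points along the fingers, y is the direction in which the jaws open and shut, and the axes are right-handed (so a half turn about x gives the same grasp; the last joint's range is limited). The gripper opens to 85 mm and grips with 20 to 120 N. Pads are 22 mm wide; open, the fingers measure 114 mm over their backs; the gripper's body (76 mm by 85 mm) begins 54 mm behind the grasp point. The pads swing forward as they close: fully open they stand 13 mm farther back than shut.
Start: joints at [-1.156, 0.241, 0.005, 1.335, 0, 1.571], TCP at [0.202, -0.458, 0.231] pointing down, gripper open.
Joint ranges: [-2.72, 2.72], [-1.05, 1.87], [-1.09, 1.28], [-1.99, 2.15], [-1.42, 1.44], [-3.14, 3.14]. Speed limits (rad/s): [2.79, 2.79, 3.14, 3.14, 3.14, 3.14].

INTERFACE

Orientations are given as a unit quaternion [x, y, z, w].
In Python, from workcell import get_obs, camera, job_done gives the robot as it stands. The module is installed in compiled form; this text tells all that it offers.
- The arm moves only by the tool arm_command, never from a script. Its argument "motion" is a list of rows, each an object of numbers: "x", "y", "z": the shift along the tool's x, y, z in m; "roll": the turn about the tool's x in rad; "fingers": the opening, from 0 (shut) to 1 (fully open). A call has 1 to 20 rows; each row shifts and turns the pose as measured when the row begins, along the tool's axes as they then stand; what a row does not reach is not made up. A row lasts 1/12 s, in which the tool goes at most 41.7 mm and 7.16 degrees, less where a joint would pass 70% of its speed; a pose out of reach is approached as far as the arm can. A call is refused whole if a number of a shift passes 0.0417 or a number of a turn 0.125, either way. A call with a gripper value outside its range is refused whole. The fingers move at their own pace and stop on an object; the grip force is fixed at half the most. Time passes only in rows, so rows that do not move let the fingers close. It gives the time, the measured TCP pose, the force and the opening at its end, in the units of the state.
- get_obs(): the state, without advancing time (a new reading comes with each control period).
- camera(name): name is "scene" or "top" or "wrist"; returns a dict with "frame" (384x512x3 uint8, red, green, blue), "intrinsics" (3x3 intrinsics, pixels), "rvec" (rotation vector, rad) and "tvec" (3), from world to camera coordinates, as OpenCV has them. Camera axes: x right, y down, z forward; pixel columns grow to the right and rows downward; lengths in m; the calibration is good to about 2 mm. A picture is of the moment at which its call begins. There is no depth.
- job_done(): hands the job in, once; it reports no verdict.
The state is a dict: "clock": time; "joint_pos": joint angles; "joint_vel": joint speeds; "tau": joint torques, N m; "eef_pos": TCP position; "tool_rot": TCP orientation; "ft_force": force on the tool from outside, world axes, zero at the start; "ft_torque": the same for the moment, N m; "grip_width": finger opening in m.
Only numpy, scipy, OpenCV 4.12 (cv2) and the standard library are available. Lean on these libraries where they do the work, as an engineer would, in place of code of your own. Each camera call takes 0.05 s, during which the arm holds its last target.

## Working session

There is one attempt and no reset: what is moved stays moved. The work goes in short steps, Python scripts to look and compute and a tool call to move; the robot and the scene stay as the last step left them, time stands still between calls to the robot, and variables do not carry over. Pictures are saved under pics/ and viewed, and the job is handed in when it is done.

Besides the shell and the picture viewer there is one more tool, called after "Request:" as name([rows], argument=value, ...), one row to a line, values as JSON. arm_command: Moves the arm, as the interface text tells. Its arguments: {"type":"object","properties":{"motion":{"type":"array","items":{"type":"object","properties":{"x":{"type":"number"},"y":{"type":"number"},"z":{"type":"number"},"roll":{"type":"number"},"fingers":{"type":"number"}}}}},"required":["motion"]}

```bash
mkdir -p pics; cat > h.py <<'E'
import numpy as np, cv2
from workcell import get_obs, camera, job_done
def cam(n):
    c=camera(n); R,_=cv2.Rodrigues(np.array(c['rvec'],float)); return c['frame'],np.array(c['intrinsics'],float),R,np.array(c['tvec'],float).ravel()
def ray(C,uv,z):
    f,K,R,t=C; o=-R.T@t; d=R.T@np.linalg.inv(K)@np.array([uv[0],uv[1],1.]); return o+d*(z-o[2])/d[2]
def rayplane(C,uv,p,n):
    f,K,R,t=C; o=-R.T@t; d=R.T@np.linalg.inv(K)@np.array([uv[0],uv[1],1.]); return o+d*(np.dot(np.array(p)-o,n)/np.dot(d,n))
def proj(C,p):
    f,K,R,t=C; q=K@(R@np.array(p,float)+t); return q[:2]/q[2]
def save(C,name,box=None,s=1):
    f=C[0][:,:,::-1]
    if box: f=f[box[1]:box[3],box[0]:box[2]]
    cv2.imwrite('pics/'+name,cv2.resize(f,None,fx=s,fy=s,interpolation=cv2.INTER_CUBIC))
E
python3 - <<'E'
from h import *
for n in ['scene','top','wrist']:
    C=cam(n); save(C,n+'0.png',s=1.5); print(n,C[1].tolist(),(-C[2].T@C[3]).round(3))
o=get_obs(); print({k:np.round(v,3) for k,v in o.items()})
E
```

```text
scene [[407.25868838501685, 0.0, 255.32115366592907], [0.0, 407.25868838501685, 190.42491663045178], [0.0, 0.0, 1.0]] [ 0.976 -0.746  0.961]
top [[381.85627621501663, 0.0, 257.29704034339386], [0.0, 381.85627621501663, 190.85931079342942], [0.0, 0.0, 1.0]] [ 0.366 -0.102  1.161]
wrist [[282.16190494352327, 0.0, 255.52283332802952], [0.0, 282.16190494352327, 190.06051082203174], [0.0, 0.0, 1.0]] [ 0.277 -0.425  0.373]
{'clock': np.float64(0.15), 'joint_pos': array([-1.156,  0.241,  0.004,  1.335,  0.   ,  1.571]), 'joint_vel': array([ 0.   , -0.004,  0.003, -0.001,  0.002,  0.001]), 'tau': array([ 0.0000e+00, -3.7264e+01,  2.5264e+01,  1.2000e-02,  0.0000e+00,
       -0.0000e+00]), 'eef_pos': array([ 0.201, -0.457,  0.231]), 'tool_rot': array([-0.692, -0.146,  0.692, -0.145]), 'ft_force': array([ 0.197,  0.029, -0.01 ]), 'ft_torque': array([-0.061,  0.028,  0.012]), 'grip_width': np.float64(0.086)}
```

View pics/scene0.png

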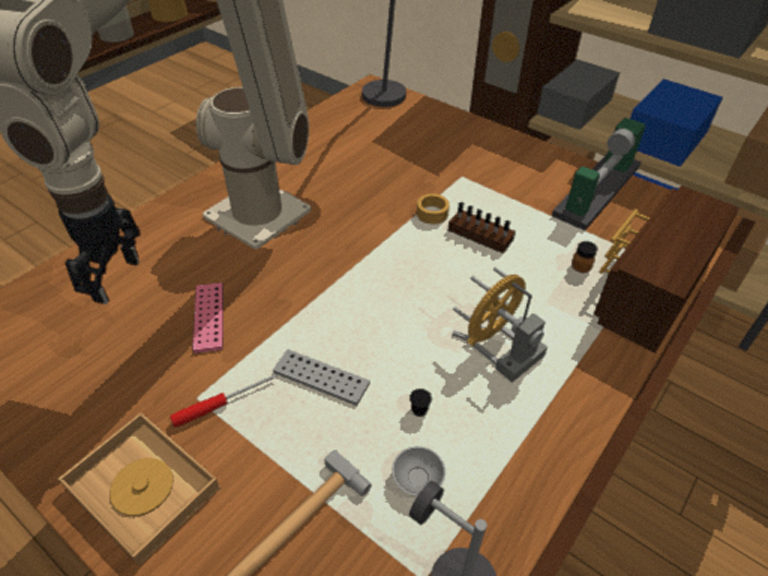

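View pics/top0.png

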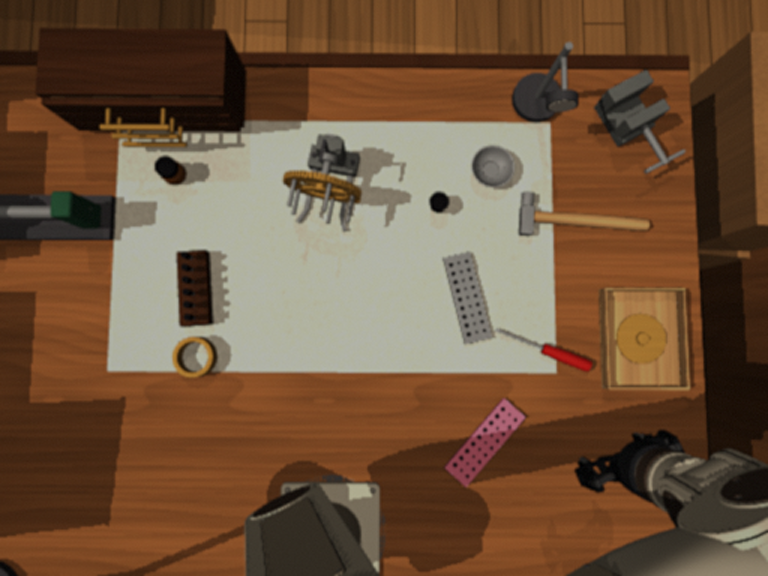

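View pics/wrist0.png

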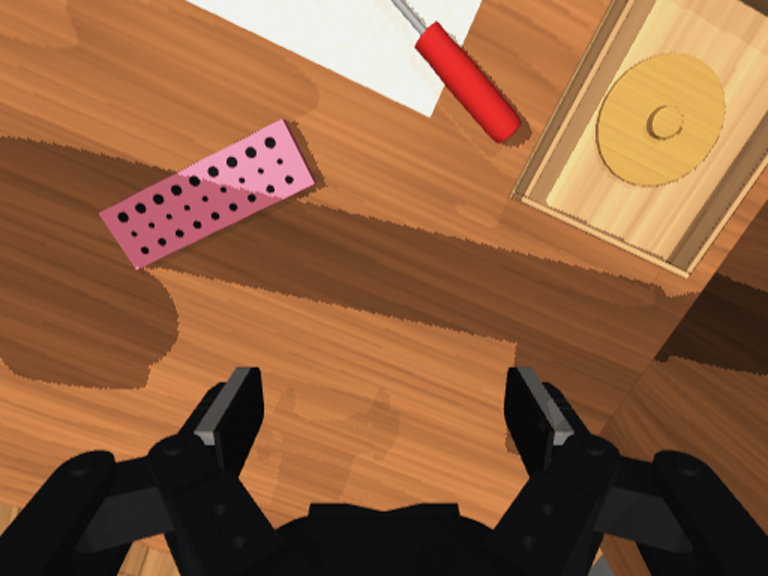

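The grey drilled plate at (468,298) in the 1.5x top picture fits the description. The plate at (485,440) is pink and is the decoy. I'll enlarge the wheel and the plate.

```bash
python3 - <<'E'
from h import *
C=cam('top'); a=cv2.resize(C[0][75:165,175:275,::-1],None,fx=6,fy=6,interpolation=cv2.INTER_CUBIC); 
cv2.imwrite('pics/t1.png',a)
b=cv2.resize(C[0][160:240,285:345,::-1],None,fx=6,fy=6,interpolation=cv2.INTER_CUBIC);cv2.imwrite('pics/p1.png',b)
C=cam('scene'); save(C,'s1.png',(285,170,385,270),6)
for p in [(0.6,0,0.092)]: print(proj(C,p))
E
```

```text
[309.8092405  198.50279325]
```

View pics/t1.png

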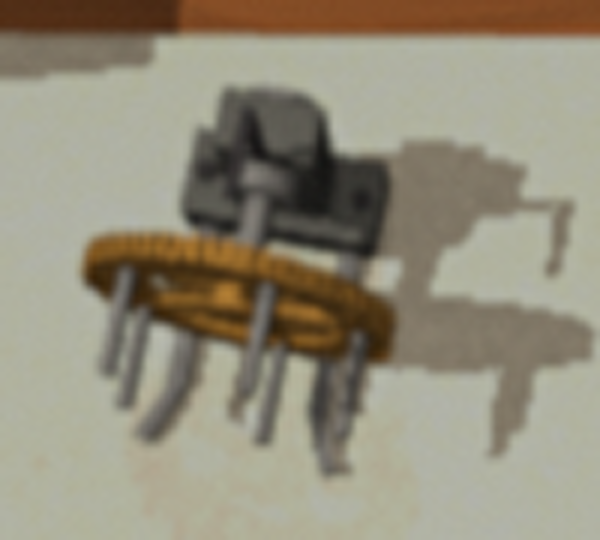

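View pics/s1.png

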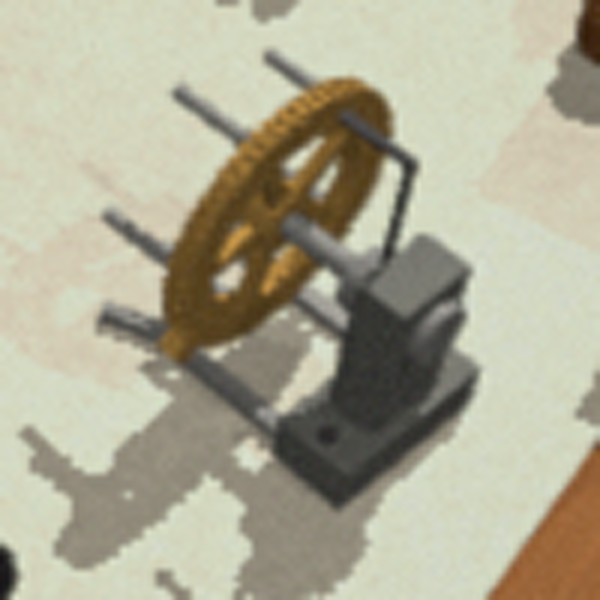

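View pics/p1.png

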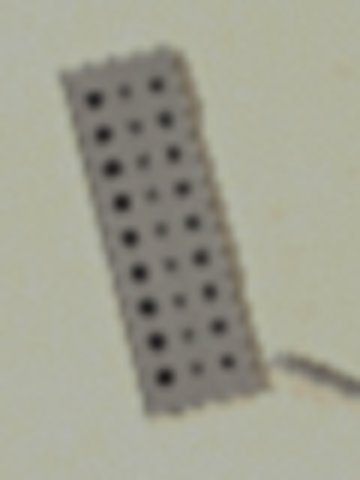

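```bash
python3 - <<'E'
from h import *
T=cam('top');S=cam('scene')
t=lambda u,v:(175+u/6,75+v/6); s=lambda u,v:(285+u/6,170+v/6)
a=ray(T,t(186,218),.03);b=ray(T,t(375,250),.03);print('foot near top',a,b,np.linalg.norm(a-b),np.degrees(np.arctan2(*(b-a)[:2])))
c=ray(T,t(200,132),.03);d=ray(T,t(388,165),.03);print('foot far',c,d)
for q in [(275,430),(340,480),(477,372)]: print('S foot',ray(S,s(*q),.03))
def tri(q,r):
    P=lambda C:C[1]@np.c_[C[2],C[3]]
    X=cv2.triangulatePoints(P(S),P(T),np.array(q,float),np.array(r,float)); X=X[:3]/X[3];X=X.ravel();print('tri',X.round(4),(proj(S,X)-q).round(1),(proj(T,X)-r).round(1))
# plate
m=T[0][160:240,285:345].astype(int); sat=m.max(2)-m.min(2); 
k=((sat<22)&(m.mean(2)<165)).astype(np.uint8);k=cv2.morphologyEx(k,cv2.MORPH_CLOSE,np.ones((5,5)))
k=cv2.morphologyEx(k,cv2.MORPH_OPEN,np.ones((5,5)))
cs=max(cv2.findContours(k,0,1)[0],key=cv2.contourArea)
for box in [cv2.minAreaRect(cs)]:
    pts=[ray(T,p+[285,160],.012) for p in cv2.boxPoints(box)]; pts=np.array(pts);print(pts.round(4),'c',pts.mean(0),[np.linalg.norm(pts[i]-pts[i-1]) for i in range(4)],box)
hp=[(93,99),(157,85),(165,377),(229,362)]
hp=np.array([ray(T,(285+u/6,160+v/6),.012) for u,v in hp]);print(hp.round(4),hp.mean(0)); v=hp[:2].mean(0)-hp[2:].mean(0);print('plate ang',np.degrees(np.arctan2(v[1],v[0])))
E
```

```text
foot near top [0.71962818 0.05038718 0.03      ] [ 0.70357491 -0.04543272  0.03      ] 0.0971553441414152 -170.48922974901663
foot far [0.76450175 0.04405842 0.03      ] [ 0.74781693 -0.05161694  0.03      ]
S foot [ 0.71246179 -0.05169223  0.03      ]
S foot [ 0.7513167  -0.05787284  0.03      ]
S foot [0.77104801 0.04025726 0.03      ]
[[ 0.5395 -0.2146  0.012 ]
 [ 0.5595 -0.2877  0.012 ]
 [ 0.3797 -0.3333  0.012 ]
 [ 0.3603 -0.2611  0.012 ]] c [ 0.45973494 -0.27416292  0.012     ] [np.float64(0.1851761244816094), np.float64(0.07584125266577695), np.float64(0.18555096956736475), np.float64(0.07470167249748028)] ((27.786312103271484, 37.82365417480469), (61.388126373291016, 24.80002784729004), 75.0685806274414)
[[ 0.5238 -0.2376  0.012 ]
 [ 0.5312 -0.2701  0.012 ]
 [ 0.3837 -0.2727  0.012 ]
 [ 0.3914 -0.3048  0.012 ]] [ 0.45752488 -0.27130479  0.012     ]
plate ang 14.007883902587285
```

```bash
python3 - <<'E'
from h import *
from scipy.spatial.transform import Rotation as Ro
o=get_obs();M=Ro.from_quat(o['tool_rot']).as_matrix();print(M.round(3))
W=cam('wrist');print((-W[2].T@W[3]-o['eef_pos'])@M, (M.T@W[2].T).round(3))
T=cam('top');S=cam('scene')
print('loupe',ray(T,(440/1.5,203/1.5),.042))
print('oil',ray(T,(165/1.5,165/1.5),.06),'blk',ray(T,(194/1.5,290/1.5),.03),'dish',ray(T,(493/1.5,166/1.5),.03))
# wheel-plane ray for lug w/ prelim stand
yaw=np.radians(-9.5);n=np.array([np.cos(yaw),np.sin(yaw),0]);yy=np.array([-n[1],n[0],0])
for org in [(0.657,.0116),(0.663,.006)]:
  A=np.array([*org,.092]);X=rayplane(S,(285+175/6,170+350/6),A,n);d=X-A
  print('lug y,z,r,ang from top toward -y', d@yy,d[2],np.linalg.norm(d),np.degrees(np.arctan2(-(d@yy),d[2])))
E
```

```text
[[-0.     0.403 -0.915]
 [ 0.    -0.915 -0.403]
 [-1.    -0.001  0.   ]]
[-0.14232318  0.00057205 -0.08235356] [[-0.001 -0.318  0.948]
 [ 1.    -0.     0.001]
 [-0.     0.948  0.318]]
loupe [ 0.64377283 -0.21345927  0.042     ]
oil [0.7126726  0.32989227 0.06      ] blk [0.46843545 0.27364871 0.03      ] dish [ 0.72385111 -0.32260035  0.03      ]
lug y,z,r,ang from top toward -y -0.05153957994090959 -0.06315796336326066 0.08151844353691001 140.78409443612767
lug y,z,r,ang from top toward -y -0.05701822444252547 -0.048660203125347495 0.07495927752305438 130.4779361424195
```

Request:
arm_command([
  {"x":-0.005,"y":-0.0203,"z":-0.0294,"fingers":0.3},
  {"x":-0.005,"y":-0.0203,"z":-0.0294},
  {"x":-0.005,"y":-0.0203,"z":-0.0294},
  {"x":-0.005,"y":-0.0203,"z":-0.0294},
  {"x":-0.005,"y":-0.0203,"z":-0.0294},
  {"x":-0.005,"y":-0.0203,"z":-0.0294},
  {"x":-0.005,"y":-0.0203,"z":-0.0294},
  {"x":-0.005,"y":-0.0203,"z":-0.0294},
  {"x":-0.005,"y":-0.0203,"z":-0.0294},
  {"x":-0.005,"y":-0.0203,"z":-0.0294},
  {"x":-0.005,"y":-0.0203,"z":-0.0294},
  {"x":-0.005,"y":-0.0203,"z":-0.0294},
  {"x":-0.005,"y":-0.0203,"z":-0.0294},
  {"x":-0.005,"y":-0.0203,"z":-0.0294},
  {"x":-0.005,"y":-0.0203,"z":-0.0294},
])

```text
schema error: expected keys x, y, z, roll, fingers
```

Request:
arm_command([
  {"roll":-0.125},
  {"roll":-0.125},
  {"roll":-0.125},
  {"roll":-0.125},
  {"roll":-0.125},
  {"roll":-0.125},
  {"roll":-0.125},
  {"roll":-0.125},
  {"roll":-0.125},
  {"roll":-0.125},
  {"roll":-0.125},
  {"roll":-0.125},
  {"roll":-0.125},
  {"roll":-0.125},
  {"roll":-0.125},
  {"roll":-0.125},
  {"roll":-0.125},
  {"roll":-0.125},
  {"roll":-0.125},
  {"roll":-0.125},
])

```text
schema error: expected keys x, y, z, roll, fingers
```

```bash
cat >> h.py <<'E'
from scipy.spatial.transform import Rotation as Ro
def st(pr=True):
    o=get_obs();M=Ro.from_quat(o['tool_rot']).as_matrix()
    if pr: print('t',round(float(o['clock']),2),'tcp',o['eef_pos'].round(4),'yaw z',np.degrees(np.arctan2(M[1,2],M[0,2])).round(2),'f',o['ft_force'].round(1),'w',round(float(o['grip_width']),4),'tilt',M[2,1:].round(4),'q',o['joint_pos'].round(2))
    return o,M
E
python3 - <<'E'
from h import *
st(); save(cam('wrist'),'w2.png',s=1.5)
E
```

```text
t 0.5 tcp [ 0.2015 -0.4576  0.2313] yaw z -156.23 f [-0.3  0.4  0.7] w 0.0854 tilt [0. 0.] q [-1.16  0.24  0.    1.34 -0.    1.57]
```

View pics/w2.png

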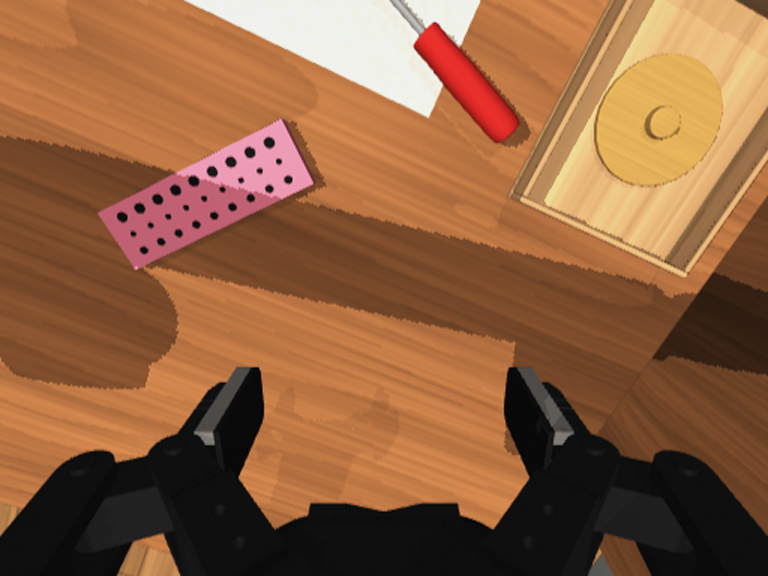

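The calls were refused because every row needs all the keys, so nothing moved. The picture is unchanged from the first wrist view.

Request:
arm_command([
  {"x":-0.005,"y":-0.0203,"z":-0.0294,"roll":0,"fingers":0.3},
  {"x":-0.005,"y":-0.0203,"z":-0.0294,"roll":0,"fingers":0.3},
  {"x":-0.005,"y":-0.0203,"z":-0.0294,"roll":0,"fingers":0.3},
  {"x":-0.005,"y":-0.0203,"z":-0.0294,"roll":0,"fingers":0.3},
  {"x":-0.005,"y":-0.0203,"z":-0.0294,"roll":0,"fingers":0.3},
  {"x":-0.005,"y":-0.0203,"z":-0.0294,"roll":0,"fingers":0.3},
  {"x":-0.005,"y":-0.0203,"z":-0.0294,"roll":0,"fingers":0.3},
  {"x":-0.005,"y":-0.0203,"z":-0.0294,"roll":0,"fingers":0.3},
  {"x":-0.005,"y":-0.0203,"z":-0.0294,"roll":0,"fingers":0.3},
  {"x":-0.005,"y":-0.0203,"z":-0.0294,"roll":0,"fingers":0.3},
  {"x":-0.005,"y":-0.0203,"z":-0.0294,"roll":0,"fingers":0.3},
  {"x":-0.005,"y":-0.0203,"z":-0.0294,"roll":0,"fingers":0.3},
  {"x":-0.005,"y":-0.0203,"z":-0.0294,"roll":0,"fingers":0.3},
  {"x":-0.005,"y":-0.0203,"z":-0.0294,"roll":0,"fingers":0.3},
])

```text
clock: 1.72
eef_pos: [0.4735, -0.0202, 0.3043]
tool_rot: [0.695, 0.138, -0.692, 0.141]
ft_force: [0.1, -1.3, -0.2]
grip_width: 0.0255
```

Request:
arm_command([
  {"x":0,"y":0,"z":0,"roll":-0.125,"fingers":0.3},
  {"x":0,"y":0,"z":0,"roll":-0.125,"fingers":0.3},
  {"x":0,"y":0,"z":0,"roll":-0.125,"fingers":0.3},
  {"x":0,"y":0,"z":0,"roll":-0.125,"fingers":0.3},
  {"x":0,"y":0,"z":0,"roll":-0.125,"fingers":0.3},
  {"x":0,"y":0,"z":0,"roll":-0.125,"fingers":0.3},
  {"x":0,"y":0,"z":0,"roll":-0.125,"fingers":0.3},
  {"x":0,"y":0,"z":0,"roll":-0.125,"fingers":0.3},
  {"x":0,"y":0,"z":0,"roll":-0.125,"fingers":0.3},
  {"x":0,"y":0,"z":0,"roll":-0.125,"fingers":0.3},
  {"x":0,"y":0,"z":0,"roll":-0.125,"fingers":0.3},
  {"x":0,"y":0,"z":0,"roll":-0.125,"fingers":0.3},
  {"x":0,"y":0,"z":0,"roll":-0.125,"fingers":0.3},
  {"x":0,"y":0,"z":0,"roll":-0.125,"fingers":0.3},
  {"x":0,"y":0,"z":0,"roll":-0.125,"fingers":0.3},
  {"x":0,"y":0,"z":0,"roll":-0.125,"fingers":0.3},
  {"x":0,"y":0,"z":0,"roll":-0.125,"fingers":0.3},
  {"x":0,"y":0,"z":0,"roll":-0.125,"fingers":0.3},
  {"x":0,"y":0,"z":0,"roll":-0.125,"fingers":0.3},
  {"x":0,"y":0,"z":0,"roll":-0.125,"fingers":0.3},
])

```text
clock: 3.38
eef_pos: [0.4784, -0.01, 0.3056]
tool_rot: [0.084, 0.698, -0.084, 0.706]
ft_force: [-0.1, -0.1, 0.1]
grip_width: 0.0256
```

```bash
python3 - <<'E'
from h import *
st(); save(cam('wrist'),'w3.png',s=1.5)
E
```

```text
t 3.38 tcp [ 0.4784 -0.01    0.3056] yaw z -13.62 f [-0.1 -0.1  0.1] w 0.0256 tilt [0.0011 0.0103] q [-0.02  0.17  0.11  1.5  -0.    0.22]
```

View pics/w3.png

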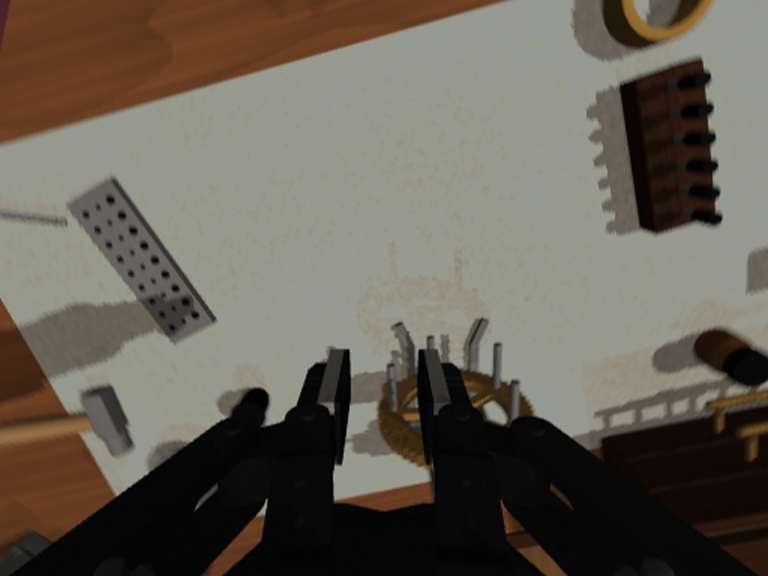

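```bash
python3 - <<'E'
from h import *
W=cam('wrist'); save(W,'w3c.png',(240,200,370,320),6); save(W,'w3p.png',(35,110,155,240),5)
E
```

```text
(no output)
```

View pics/w3c.png

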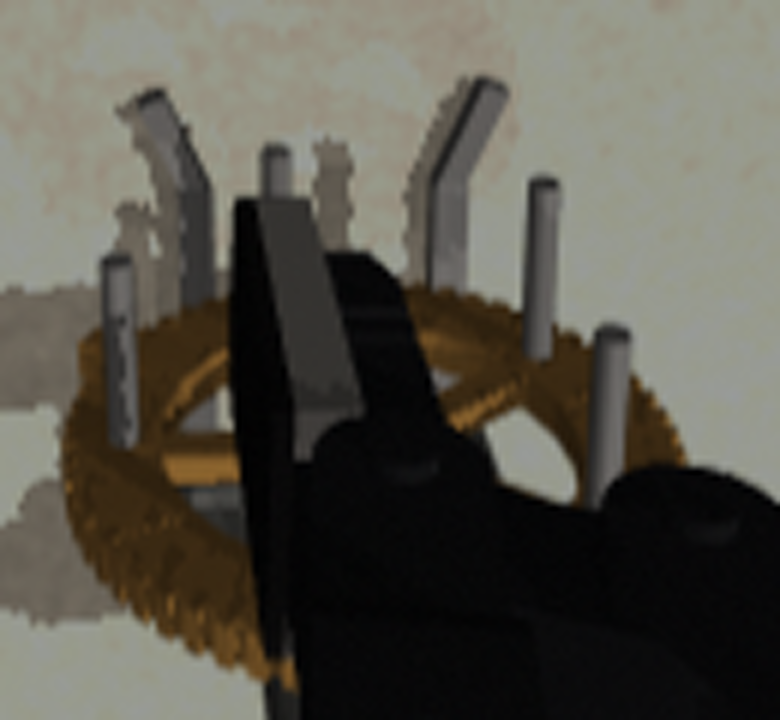

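View pics/w3p.png

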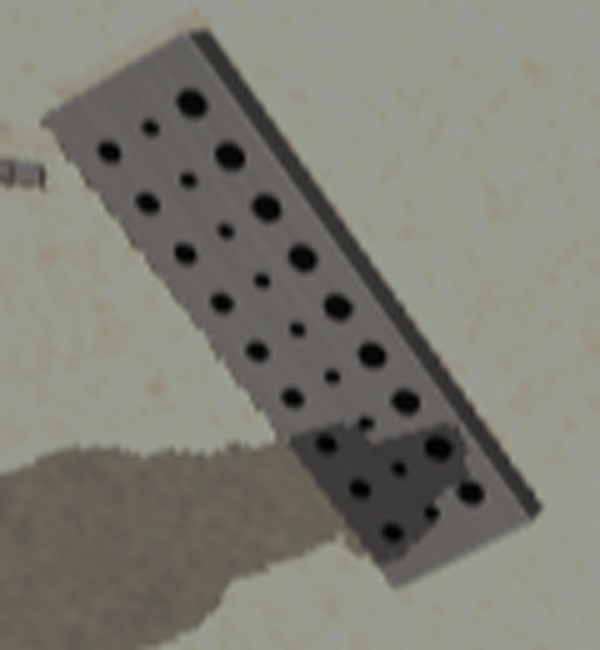

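```bash
cat > fit.py <<'E'
from h import *
from scipy.optimize import least_squares
W=cam('wrist');S=cam('scene');T=cam('top')
w=lambda u,v:np.array((240+u/6,200+v/6)); t=lambda u,v:np.array((175+u/6,75+v/6)); s=lambda u,v:np.array((285+u/6,170+v/6))
def pin(a,x=-.056): return lambda phi:(x,.06*np.sin(phi+np.radians(a)),.092+.06*np.cos(phi+np.radians(a)))
F=lambda *p:(lambda phi:p)
# phi: lug angle from top toward +y
wp=[w(118,259),w(276,151),w(545,182),w(613,330)]
obs=[(W,w(160,90),F(-.060,-.045,.009)),(W,w(210,182),F(-.030,-.032,.009)),(W,w(476,82),F(-.060,.045,.009)),(W,w(437,180),F(-.030,.032,.009)),
 (T,t(186,218),F(.055,.05,.03)),(T,t(375,250),F(.055,-.05,.03)),(S,s(277,428),F(.055,-.05,.03)),
 (S,s(172,350),lambda phi:(0,.086*np.sin(phi),.092+.086*np.cos(phi)))]
phi0=np.radians(-135)
# pin tips angles with prelim
def world(q,p):
    c,sn=np.cos(q[2]),np.sin(q[2]); return np.array([q[0]+c*p[0]-sn*p[1],q[1]+sn*p[0]+c*p[1],p[2]])
def assign(q):
    out=[]
    for uv in wp:
        e=[np.linalg.norm(proj(W,world(q,pin(a)(q[3])))-uv) for a in (36,108,180,252,324)]
        out.append((36,108,180,252,324)[int(np.argmin(e))])
    return out
best=None
for p0 in (-145,-138,-130,-120):
  q=np.array([.66,.008,np.radians(-9.5),np.radians(p0)])
  for it in range(4):
    A=assign(q); O=obs+[(W,uv,pin(a)) for uv,a in zip(wp,A)]
    def res(q): return np.concatenate([(proj(C,world(q,f(q[3])))-uv)*(1 if C is W else 1.) for C,uv,f in O])
    r=least_squares(res,q,loss='soft_l1',f_scale=1.); q=r.x
  if best is None or r.cost<best[0]: best=(r.cost,q,A,res(q))
c,q,A,rs=best
print(c,q[:2].round(4),np.degrees(q[2:]).round(2),A);print(rs.reshape(-1,2).round(1).tolist())
pl=[(190,103),(108,152),(470,493),(392,533)]
h=np.array([ray(W,(35+u/5,110+v/5),.012) for u,v in pl]);v=(h[:2].mean(0)-h[2:].mean(0));print('plate',h.mean(0),np.degrees(np.arctan2(v[1],v[0])),np.linalg.norm(v))
cr=[(192,32),(42,122),(395,587),(530,517)]
h=np.array([ray(W,(35+u/5,110+v/5),.012) for u,v in cr]);print(h.round(4),h.mean(0),np.linalg.norm(h[0]-h[1]),np.linalg.norm(h[1]-h[2]))
E
python3 fit.py
```

```text
7.8574419827429836 [0.6639 0.0134] [ -11.27 -128.71] [36, 324, 252, 180]
[[0.6, 1.3], [0.3, 1.4], [1.1, 0.3], [-0.5, 0.2], [-0.4, -2.6], [0.3, -1.5], [-0.7, -1.6], [-0.9, 1.1], [-0.5, -0.7], [-0.0, -1.0], [-0.0, -0.8], [-0.2, -0.3]]
plate [ 0.45894977 -0.27185298  0.012     ] -166.67693638982814 0.1444233759547781
[[ 0.3658 -0.263   0.012 ]
 [ 0.3792 -0.3194  0.012 ]
 [ 0.5519 -0.2779  0.012 ]
 [ 0.5386 -0.2234  0.012 ]] [ 0.4588841  -0.27091976  0.012     ] 0.05795943697721803 0.17759018820369987
```

Request:
arm_command([
  {"x":0,"y":0.001,"z":0.02,"roll":-0.047,"fingers":0},
  {"x":0.0,"y":0.001,"z":0.034,"roll":0,"fingers":0},
  {"x":0,"y":0.001,"z":0.034,"roll":0,"fingers":0},
  {"x":0,"y":0.001,"z":0.034,"roll":0,"fingers":0},
  {"x":0.02,"y":0.001,"z":0.01,"roll":0,"fingers":0},
  {"x":0.03,"y":0,"z":0,"roll":0,"fingers":0},
  {"x":0.03,"y":0,"z":0,"roll":0,"fingers":0},
  {"x":0.0,"y":0,"z":0,"roll":0,"fingers":0},
  {"x":0.0,"y":0,"z":0,"roll":0,"fingers":0},
])

```text
clock: 4.38
eef_pos: [0.6171, -0.0338, 0.2253]
tool_rot: [0.076, 0.697, -0.076, 0.709]
ft_force: [0.5, 0.0, -0.4]
grip_width: 0.0004
```

```bash
cat >> h.py <<'E'
ORG=np.array([.662,.0134]);YAW=np.radians(-11.)
def stand():
    o,M=st(); c,s=np.cos(YAW),np.sin(YAW); d=o['eef_pos'][:2]-ORG
    print('stand xyz',np.round([c*d[0]+s*d[1],-s*d[0]+c*d[1],o['eef_pos'][2]],4)); return o,M
E
python3 - <<'E'
from h import *
stand(); W=cam('wrist');save(W,'w4.png',s=1.5)
E
```

```text
t 4.38 tcp [ 0.6171 -0.0338  0.2253] yaw z -12.36 f [ 0.5  0.  -0.4] w 0.0004 tilt [0.002  0.0159] q [-0.05  0.47  0.32  1.41 -0.    0.16]
stand xyz [-0.0351 -0.0549  0.2253]
```

View pics/w4.png

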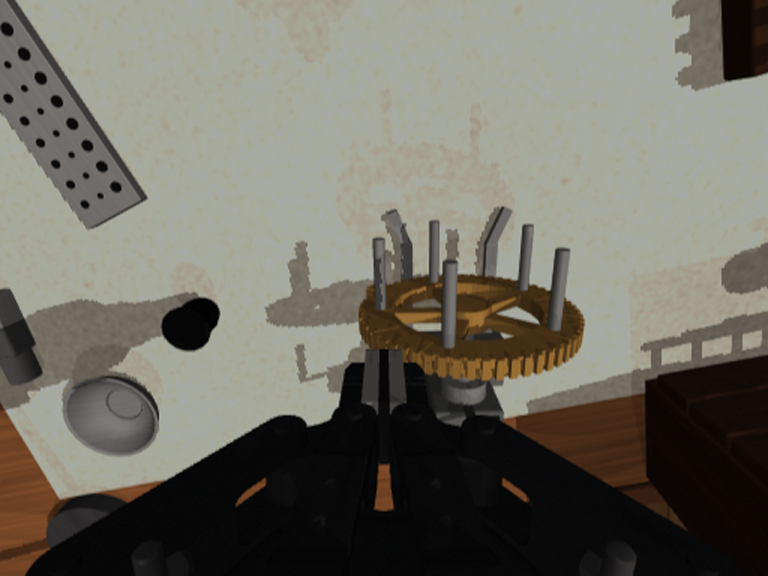

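```bash
python3 - <<'E'
from h import *
W=cam('wrist');save(W,'w4c.png',(235,130,395,260),5)
E
```

```text
(no output)
```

View pics/w4c.png

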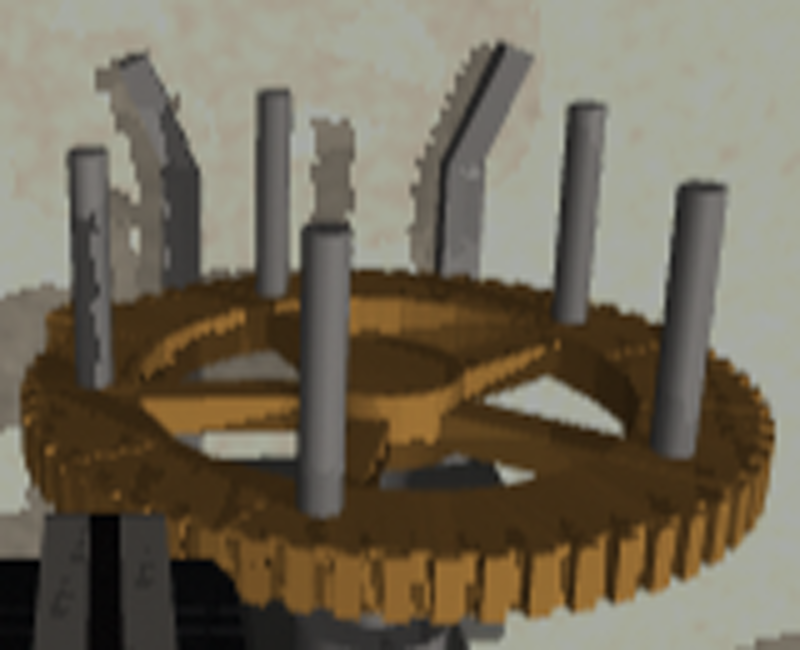

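```bash
cat > fit2.py <<'E'
from h import *
from scipy.optimize import least_squares
import sys
def fitwheel(W,tips,bases,rails=(),q0=(.662,.0134,-11,-129),fixed=False):
    """tips/bases: list of (uv,angle)."""
    def world(q,p):
        c,s=np.cos(q[2]),np.sin(q[2]); return np.array([q[0]+c*p[0]-s*p[1],q[1]+s*p[0]+c*p[1],p[2]])
    def P(x,a,q,r=.06): return world(q,(x,r*np.sin(q[3]+np.radians(a)),.092+r*np.cos(q[3]+np.radians(a))))
    def res(v):
        q=np.r_[q0[:2],np.radians(q0[2]),v] if fixed else v
        e=[proj(W,P(-.056,a,q))-uv for uv,a in tips]+[proj(W,P(-.006,a,q))-uv for uv,a in bases]+[proj(W,world(q,p))-uv for uv,p in rails]
        return np.concatenate(e)
    v0=[np.radians(q0[3])] if fixed else np.r_[q0[:2],np.radians(q0[2:])]
    r=least_squares(res,v0,loss='soft_l1'); v=r.x
    print(np.round(v[:2],4) if not fixed else '',np.degrees(v[2:] if not fixed else v).round(2));print(res(v).reshape(-1,2).round(1).tolist()); return v
E
python3 - <<'E'
from fit2 import *
W=cam('wrist'); w=lambda u,v:np.array((235+u/5,130+v/5))
tips=[(w(88,151),36),(w(326,229),108),(w(703,186),180),(w(587,105),252),(w(274,93),324)]
bases=[(w(97,386),36),(w(322,513),108),(w(674,456),180),(w(570,320),252),(w(273,293),324)]
rails=[(w(148,56),(-.06,-.045,.009)),(w(200,170),(-.03,-.032,.009)),(w(500,44),(-.06,.045,.009)),(w(447,163),(-.03,.032,.009))]
fitwheel(W,tips,bases); fitwheel(W,tips,bases,rails); fitwheel(W,[],[],rails,q0=(.662,.0134,-11,-129))
E
```

```text
[0.6668 0.0157] [ -10.48 -128.39]
[[0.3, 0.7], [0.3, 0.7], [-0.3, 0.6], [0.0, 0.2], [0.2, 0.2], [0.1, -0.5], [-0.1, -0.9], [-0.4, -1.3], [-0.1, -0.4], [0.0, -0.2]]
[0.6664 0.0157] [ -10.42 -128.38]
[[0.1, 0.4], [0.1, 0.4], [-0.4, 0.2], [-0.1, -0.1], [0.1, -0.1], [-0.0, -0.7], [-0.2, -1.2], [-0.4, -1.7], [-0.2, -0.7], [-0.0, -0.4], [0.3, 1.0], [0.3, 0.9], [0.9, 1.1], [0.1, 0.7]]
[0.6652 0.0154] [ -10.36 -129.  ]
[[-0.2, 0.1], [-0.1, -0.0], [0.5, 0.1], [-0.3, -0.2]]
```

```bash
sed -i 's/^ORG=.*/ORG=np.array([.666,.0155]);YAW=np.radians(-10.4)/' h.py; python3 -c "
from h import *
stand()"
```

```text
t 4.53 tcp [ 0.6179 -0.0338  0.2273] yaw z -12.31 f [0.2 0.6 0.7] w -0.0 tilt [0.0025 0.0194] q [-0.05  0.47  0.32  1.41 -0.    0.16]
stand xyz [-0.0384 -0.0572  0.2273]
```

Request:
arm_command([
  {"x":0.03,"y":0,"z":0,"roll":-0.034,"fingers":0},
  {"x":0.03,"y":0,"z":0,"roll":0,"fingers":0},
  {"x":0.03,"y":0,"z":0,"roll":0,"fingers":0},
  {"x":0.005,"y":0,"z":0,"roll":0,"fingers":0},
  {"x":0,"y":0,"z":0,"roll":0,"fingers":0},
  {"x":0,"y":0.01,"z":0,"roll":0,"fingers":0},
  {"x":0,"y":0.006,"z":0,"roll":0,"fingers":0},
  {"x":0,"y":0.006,"z":0,"roll":0,"fingers":0},
])

```text
clock: 5.2
eef_pos: [0.6359, -0.012, 0.1528]
tool_rot: [0.065, 0.684, -0.064, 0.724]
ft_force: [0.6, -0.5, -0.0]
grip_width: -0.0001
```

```bash
python3 - <<'E'
from h import *
stand(); W=cam('wrist');save(W,'w5.png',s=1.5)
E
```

```text
t 5.2 tcp [ 0.6359 -0.012   0.1528] yaw z -10.5 f [ 0.6 -0.5 -0. ] w -0.0001 tilt [0.0067 0.0556] q [-0.02  0.51  0.19  1.2  -0.    0.17]
stand xyz [-0.0247 -0.0325  0.1528]
```

View pics/w5.png

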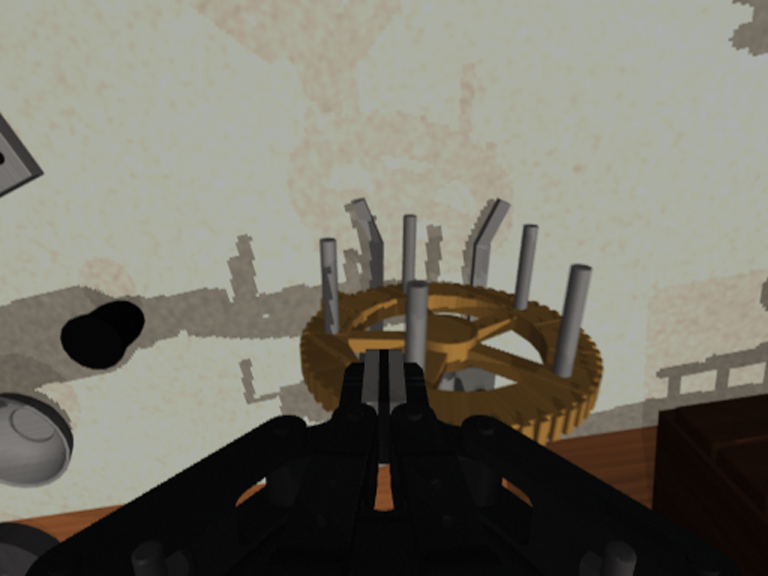

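Request:
arm_command([
  {"x":-0.03,"y":-0.005,"z":-0.003,"roll":0,"fingers":0},
  {"x":-0.03,"y":-0.005,"z":-0.003,"roll":0,"fingers":0},
  {"x":-0.03,"y":-0.002,"z":-0.003,"roll":0,"fingers":0},
  {"x":0,"y":0,"z":0,"roll":0,"fingers":0},
])

```text
clock: 5.58
eef_pos: [0.6206, -0.0172, 0.2487]
tool_rot: [0.063, 0.683, -0.061, 0.725]
ft_force: [1.7, -0.2, 1.3]
grip_width: 0.0002
```

```bash
python3 -c "
from h import *
stand()"
```

```text
t 5.58 tcp [ 0.6206 -0.0172  0.2487] yaw z -10.13 f [ 1.7 -0.2  1.3] w 0.0002 tilt [0.0085 0.0591] q [-0.03  0.43  0.32  1.4  -0.    0.15]
stand xyz [-0.0387 -0.0403  0.2487]
```

Request:
arm_command([
  {"x":0,"y":0,"z":0,"roll":0,"fingers":0},
  {"x":0,"y":0,"z":0,"roll":0,"fingers":0},
  {"x":0,"y":0,"z":0,"roll":0,"fingers":0},
])

```text
clock: 5.83
eef_pos: [0.6227, -0.0161, 0.254]
tool_rot: [0.063, 0.679, -0.06, 0.728]
ft_force: [-0.1, 0.6, -0.6]
grip_width: 0.0002
```

```bash
python3 -c "
from h import *
stand()"
```

```text
t 5.83 tcp [ 0.6227 -0.0161  0.254 ] yaw z -10.06 f [-0.1  0.6 -0.6] w 0.0002 tilt [0.01   0.0686] q [-0.03  0.43  0.33  1.4  -0.    0.15]
stand xyz [-0.0369 -0.0389  0.254 ]
```

Request:
arm_command([
  {"x":0.01,"y":0,"z":0,"roll":0,"fingers":0},
  {"x":0.01,"y":0,"z":0,"roll":0,"fingers":0},
  {"x":0.01,"y":0,"z":0,"roll":0,"fingers":0},
  {"x":0,"y":0,"z":0,"roll":0,"fingers":0},
])

```text
clock: 6.17
eef_pos: [0.6238, -0.0155, 0.2181]
tool_rot: [0.063, 0.681, -0.06, 0.727]
ft_force: [-1.3, -0.5, 0.4]
grip_width: 0.0001
```

```bash
python3 -c "
from h import *
stand()"
```

```text
t 6.17 tcp [ 0.6238 -0.0155  0.2181] yaw z -10.02 f [-1.3 -0.5  0.4] w 0.0001 tilt [0.0094 0.0641] q [-0.02  0.44  0.26  1.32 -0.    0.15]
stand xyz [-0.0359 -0.0381  0.2181]
```

Request:
arm_command([
  {"x":0.01,"y":0,"z":0,"roll":0,"fingers":0},
  {"x":0.01,"y":0,"z":0,"roll":0,"fingers":0},
  {"x":0.01,"y":0,"z":0,"roll":0,"fingers":0},
  {"x":0,"y":0,"z":0,"roll":0,"fingers":0},
])

```text
clock: 6.5
eef_pos: [0.6232, -0.0155, 0.1806]
tool_rot: [0.063, 0.685, -0.061, 0.724]
ft_force: [0.6, -0.0, -0.7]
grip_width: 0.0003
```

```bash
python3 -c "
from h import *
stand()"
```

```text
t 6.5 tcp [ 0.6232 -0.0155  0.1806] yaw z -10.02 f [ 0.6 -0.  -0.7] w 0.0003 tilt [0.008  0.0548] q [-0.02  0.47  0.2   1.25 -0.    0.15]
stand xyz [-0.0365 -0.0382  0.1806]
```

Request:
arm_command([
  {"x":0.0,"y":0,"z":-0.02,"roll":0,"fingers":0},
  {"x":0.0,"y":0,"z":-0.03,"roll":0,"fingers":0},
  {"x":0.0,"y":0,"z":-0.03,"roll":0,"fingers":0},
  {"x":0,"y":0,"z":0,"roll":0,"fingers":0},
])

```text
clock: 6.83
eef_pos: [0.5397, -0.0016, 0.1703]
tool_rot: [0.063, 0.688, -0.061, 0.721]
ft_force: [-1.1, 0.6, -0.9]
grip_width: -0.0003
```

```bash
python3 -c "
from h import *
stand()"
```

```text
t 6.83 tcp [ 0.5397 -0.0016  0.1703] yaw z -10.07 f [-1.1  0.6 -0.9] w -0.0003 tilt [0.0064 0.0457] q [-0.    0.32 -0.06  1.15 -0.    0.17]
stand xyz [-0.1212 -0.0396  0.1703]
```

Request:
arm_command([
  {"x":0.01,"y":-0.001,"z":0,"roll":0,"fingers":0},
  {"x":0.01,"y":-0.001,"z":0,"roll":0,"fingers":0},
  {"x":0.01,"y":-0.001,"z":0,"roll":0,"fingers":0},
  {"x":0.007,"y":-0.001,"z":0,"roll":0,"fingers":0},
  {"x":0,"y":0,"z":0.01,"roll":0,"fingers":0},
  {"x":0,"y":0,"z":0.01,"roll":0,"fingers":0},
  {"x":0,"y":0,"z":0.01,"roll":0,"fingers":0},
  {"x":0,"y":0,"z":0.01,"roll":0,"fingers":0},
  {"x":0,"y":0,"z":0.01,"roll":0,"fingers":0},
  {"x":0,"y":0,"z":0.01,"roll":0,"fingers":0},
  {"x":0,"y":0,"z":0,"roll":0,"fingers":0},
])

```text
clock: 7.75
eef_pos: [0.6062, -0.018, 0.1315]
tool_rot: [0.063, 0.687, -0.061, 0.721]
ft_force: [-0.5, -0.2, -0.3]
grip_width: -0.0002
```

```bash
python3 -c "
from h import *
stand()"
```

```text
t 7.75 tcp [ 0.6062 -0.018   0.1315] yaw z -10.11 f [-0.5 -0.2 -0.3] w -0.0002 tilt [0.0065 0.0477] q [-0.03  0.47  0.07  1.12 -0.    0.15]
stand xyz [-0.0528 -0.0437  0.1315]
```

Request:
arm_command([
  {"x":0,"y":0,"z":0.013,"roll":0,"fingers":0},
  {"x":0,"y":0.006,"z":0.0,"roll":0,"fingers":0},
  {"x":0,"y":0.008,"z":0,"roll":0,"fingers":0},
  {"x":0,"y":0.008,"z":0,"roll":0,"fingers":0},
  {"x":0,"y":0.008,"z":0,"roll":0,"fingers":0},
])

```text
clock: 8.17
eef_pos: [0.6255, 0.0062, 0.1316]
tool_rot: [0.063, 0.687, -0.066, 0.721]
ft_force: [0.0, -3.6, 2.6]
grip_width: -0.0002
```

```bash
python3 - <<'E'
from h import *
stand(); W=cam('wrist');save(W,'w6.png',s=1.5)
E
```

```text
t 8.17 tcp [0.6255 0.0062 0.1316] yaw z -10.45 f [ 0.  -3.6  2.6] w -0.0002 tilt [0.0007 0.0476] q [ 0.01  0.51  0.13  1.15 -0.01  0.2 ]
stand xyz [-0.0382 -0.0165  0.1316]
```

View pics/w6.png

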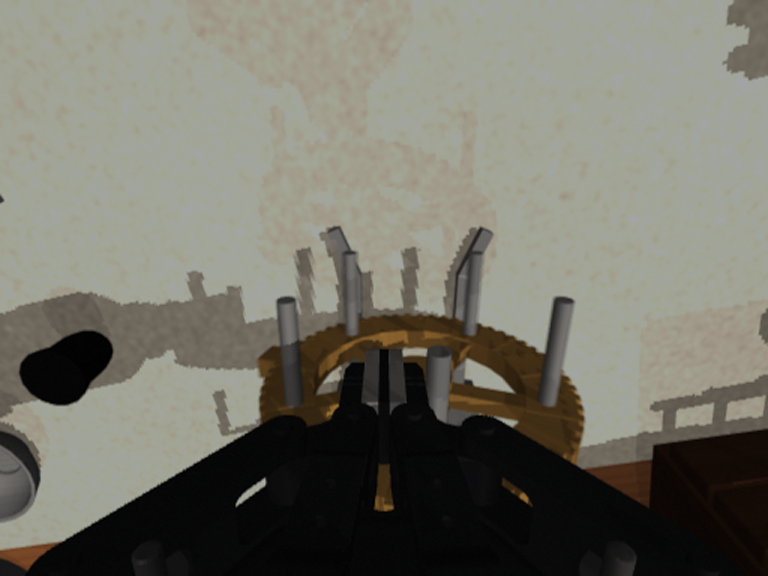

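Request:
arm_command([
  {"x":0,"y":0.008,"z":0,"roll":0,"fingers":0},
  {"x":0.001,"y":0.008,"z":0.0,"roll":0,"fingers":0},
  {"x":0.002,"y":0.008,"z":0,"roll":0,"fingers":0},
  {"x":0.003,"y":0.008,"z":0,"roll":0,"fingers":0},
  {"x":0.004,"y":0.007,"z":0,"roll":0,"fingers":0},
  {"x":0.004,"y":0.006,"z":0,"roll":0,"fingers":0},
])

```text
clock: 8.72
eef_pos: [0.6322, 0.0518, 0.1138]
tool_rot: [0.059, 0.688, -0.069, 0.72]
ft_force: [2.6, -10.2, -3.3]
grip_width: -0.0001
```

```bash
python3 - <<'E'
from h import *
stand(); W=cam('wrist');save(W,'w7.png',s=1.5)
E
```

```text
t 8.72 tcp [0.6322 0.0518 0.1138] yaw z -10.42 f [  2.6 -10.2  -3.3] w -0.0001 tilt [-0.0104  0.0453] q [ 0.09  0.54  0.14  1.13 -0.02  0.27]
stand xyz [-0.0398  0.0296  0.1138]
```

View pics/w7.png

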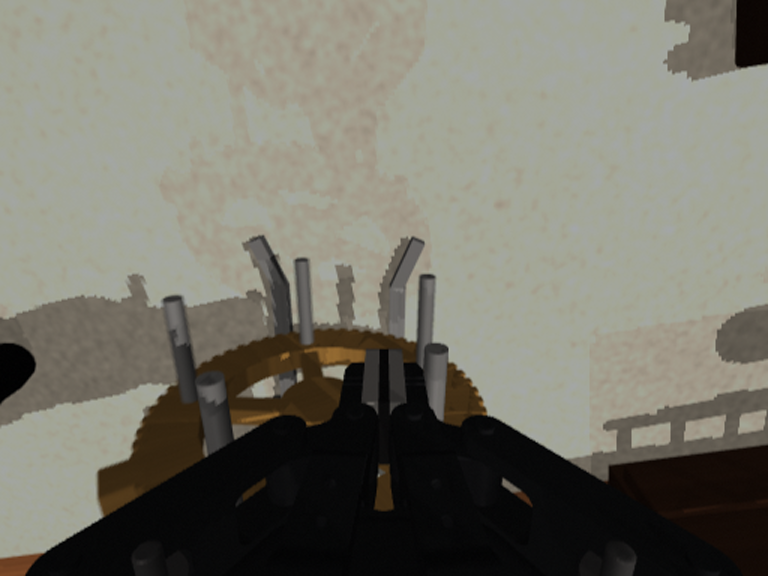

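Request:
arm_command([
  {"x":0,"y":-0.007,"z":0,"roll":0,"fingers":0},
  {"x":0,"y":0,"z":-0.014,"roll":0,"fingers":0},
  {"x":0,"y":0,"z":-0.014,"roll":0,"fingers":0},
  {"x":0,"y":0,"z":-0.014,"roll":0,"fingers":0},
  {"x":0,"y":0,"z":0,"roll":0,"fingers":0},
  {"x":-0.004,"y":-0.014,"z":0,"roll":0,"fingers":0},
  {"x":-0.004,"y":-0.014,"z":0,"roll":0,"fingers":0},
  {"x":-0.004,"y":-0.014,"z":0,"roll":0,"fingers":0},
  {"x":-0.004,"y":-0.014,"z":0,"roll":0,"fingers":0},
  {"x":0,"y":-0.013,"z":0,"roll":0,"fingers":0},
  {"x":0,"y":0,"z":0,"roll":0,"fingers":0},
])

```text
clock: 9.68
eef_pos: [0.5751, -0.0124, 0.128]
tool_rot: [0.061, 0.69, -0.06, 0.719]
ft_force: [0.2, 0.8, -0.9]
grip_width: 0.0
```

```bash
python3 - <<'E'
from h import *
stand(); W=cam('wrist');save(W,'w8.png',s=1.5);save(W,'w8c.png',(150,130,310,260),5)
E
```

```text
t 9.68 tcp [ 0.5751 -0.0124  0.128 ] yaw z -9.86 f [ 0.2  0.8 -0.9] w 0.0 tilt [0.0048 0.041 ] q [-0.02  0.42 -0.02  1.09 -0.    0.15]
stand xyz [-0.0844 -0.0438  0.128 ]
```

View pics/w8.png

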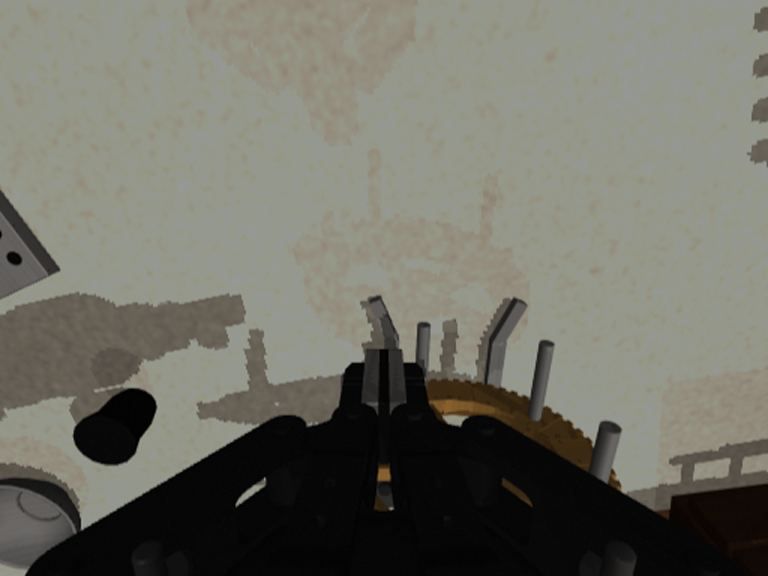

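Request:
arm_command([
  {"x":0,"y":-0.001,"z":0.012,"roll":0,"fingers":0},
  {"x":0,"y":0,"z":0.012,"roll":0,"fingers":0},
  {"x":0,"y":0,"z":0.012,"roll":0,"fingers":0},
  {"x":0,"y":0,"z":0.008,"roll":0,"fingers":0},
  {"x":0,"y":0,"z":0,"roll":0,"fingers":0},
  {"x":0,"y":0.008,"z":0,"roll":0,"fingers":0},
  {"x":0,"y":0.008,"z":0,"roll":0,"fingers":0},
  {"x":0,"y":0.008,"z":0,"roll":0,"fingers":0},
  {"x":0,"y":0.008,"z":0,"roll":0,"fingers":0},
  {"x":0,"y":0.008,"z":0,"roll":0,"fingers":0},
  {"x":0.001,"y":0.008,"z":0,"roll":0,"fingers":0},
])

```text
clock: 10.65
eef_pos: [0.6302, 0.0268, 0.1316]
tool_rot: [0.063, 0.688, -0.063, 0.72]
ft_force: [0.6, -4.2, -2.1]
grip_width: 0.0001
```

```bash
python3 - <<'E'
from h import *
stand(); W=cam('wrist');save(W,'w9.png',(100,150,400,340),2.6);S=cam('scene');save(S,'s9.png',(285,170,385,270),6)
E
```

```text
t 10.65 tcp [0.6302 0.0268 0.1316] yaw z -10.2 f [ 0.6 -4.2 -2.1] w 0.0001 tilt [0.0038 0.0452] q [ 0.05  0.52  0.15  1.16 -0.01  0.22]
stand xyz [-0.0372  0.0046  0.1316]
```

View pics/w9.png

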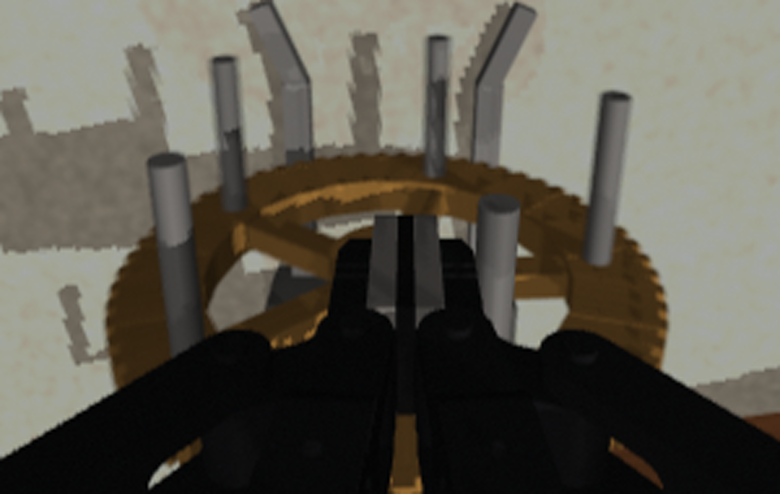

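View pics/s9.png

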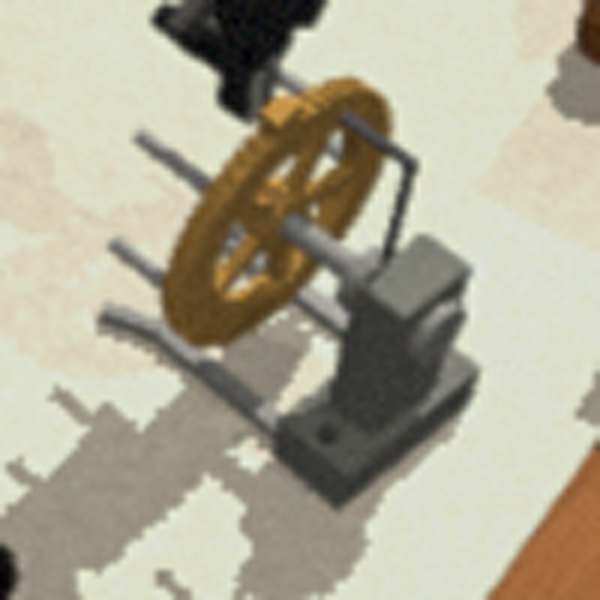

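Fit the wheel angle from the visible pins.

```bash
python3 - <<'E'
from fit2 import *
W=cam('wrist'); w=lambda u,v:np.array((100+u/2.6,150+v/2.6))
tips=[(w(167,160),324),(w(224,61),252),(w(438,40),180),(w(615,97),108),(w(499,203),36)]
bases=[(w(235,207),252),(w(435,175),180),(w(597,263),108)]
fitwheel(W,tips,bases,q0=(.666,.0155,-10.4,-12),fixed=True)
fitwheel(W,tips,bases,q0=(.666,.0155,-10.4,-12))
E
```

```text
[-16.96]
[[-6.2, 2.0], [-1.4, 1.0], [-0.5, 1.2], [-2.4, 2.9], [-8.8, 4.3], [-0.7, 0.8], [-0.6, 1.1], [-2.6, 1.7]]
[0.665 0.018] [-10.69 -15.08]
[[-0.6, 0.5], [-0.2, -0.5], [0.2, -0.5], [0.7, 0.3], [0.2, 1.3], [0.1, -0.1], [-0.1, -0.5], [-0.1, -1.1]]
```

Request:
arm_command([
  {"x":0.003,"y":0.007,"z":0,"roll":0,"fingers":0},
  {"x":0.003,"y":0.005,"z":0,"roll":0,"fingers":0},
  {"x":0,"y":0.001,"z":0,"roll":0,"fingers":0},
])

```text
clock: 11.05
eef_pos: [0.6327, 0.0409, 0.1254]
tool_rot: [0.062, 0.688, -0.062, 0.72]
ft_force: [-0.5, -4.9, -2.1]
grip_width: -0.0002
```

```bash
python3 - <<'E'
from h import *
stand(); W=cam('wrist');save(W,'w10.png',(100,150,400,340),2.6);S=cam('scene');save(S,'s10.png',(285,170,385,270),6)
E
```

```text
t 11.05 tcp [0.6327 0.0409 0.1254] yaw z -10.12 f [-0.5 -4.9 -2.1] w -0.0002 tilt [0.0043 0.0449] q [ 0.07  0.53  0.15  1.15 -0.01  0.24]
stand xyz [-0.0373  0.019   0.1254]
```

View pics/w10.png

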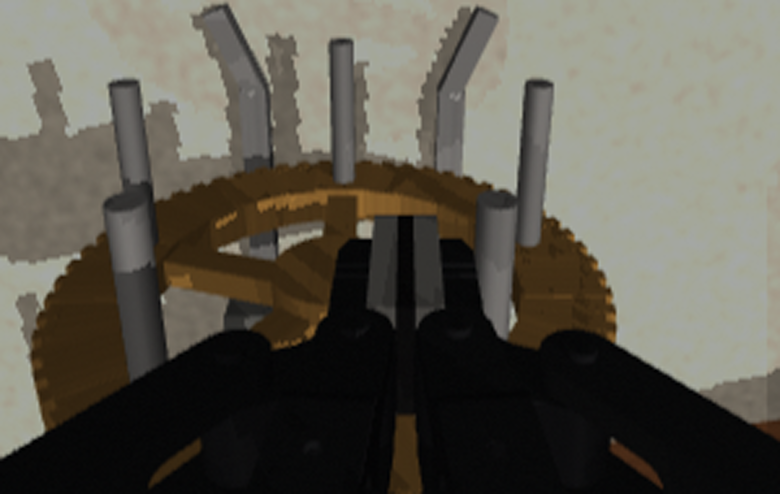

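View pics/s10.png

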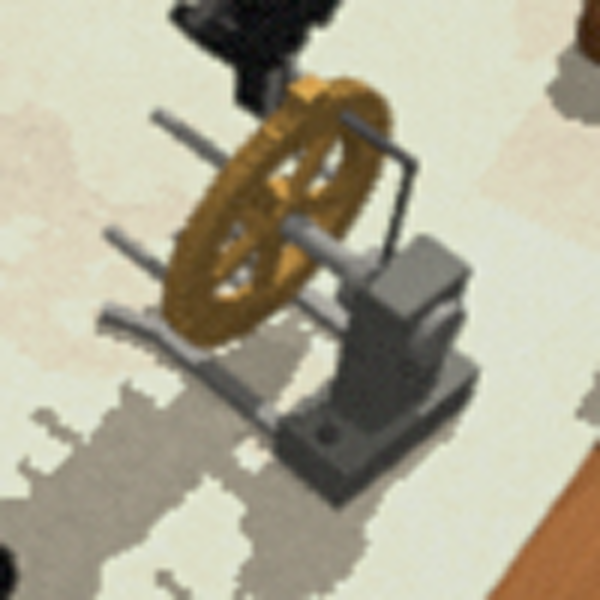

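```bash
python3 - <<'E'
from fit2 import *
W=cam('wrist'); w=lambda u,v:np.array((100+u/2.6,150+v/2.6))
tips=[(w(123,201),324),(w(125,85),252),(w(341,43),180),(w(539,84),108),(w(497,199),36)]
bases=[(w(345,181),180),(w(529,244),108)]
rails=[(w(225,8),(-.06,-.045,.009)),(w(266,90),(-.03,-.032,.009)),(w(474,8),(-.06,.045,.009)),(w(441,90),(-.03,.032,.009))]
fitwheel(W,tips,bases,q0=(.666,.0155,-10.4,-1),fixed=True)
fitwheel(W,tips,bases,q0=(.666,.0155,-10.4,-1))
fitwheel(W,tips,bases,rails,q0=(.666,.0155,-10.4,-1))
E
```

```text
[1.29]
[[1.2, 2.7], [0.3, 1.2], [0.6, 0.7], [0.5, 1.0], [0.0, 2.3], [0.4, -0.0], [-0.2, -0.7]]
[0.665  0.0153] [-10.56   1.22]
[[0.4, 0.8], [-0.1, -0.3], [0.4, -0.4], [0.3, -0.0], [-0.4, 0.8], [0.1, -0.9], [-0.6, -1.5]]
[0.6647 0.0155] [-10.49   1.22]
[[0.4, 0.3], [-0.1, -0.6], [0.4, -0.7], [0.4, -0.5], [-0.3, 0.2], [0.2, -1.2], [-0.4, -1.9], [-0.6, 1.3], [-0.3, 0.4], [1.1, 1.9], [-1.0, 0.7]]
```

Request:
arm_command([
  {"x":0,"y":-0.007,"z":0,"roll":0,"fingers":0},
  {"x":0,"y":0,"z":-0.014,"roll":0,"fingers":0},
  {"x":0,"y":0,"z":-0.014,"roll":0,"fingers":0},
  {"x":0,"y":0,"z":-0.014,"roll":0,"fingers":0},
  {"x":0,"y":0,"z":-0.014,"roll":0,"fingers":0},
  {"x":-0.02,"y":-0.02,"z":0,"roll":0,"fingers":0},
  {"x":-0.02,"y":-0.02,"z":0,"roll":0,"fingers":0},
  {"x":-0.02,"y":-0.02,"z":0,"roll":0,"fingers":0},
  {"x":-0.02,"y":-0.02,"z":0,"roll":0,"fingers":0},
  {"x":-0.02,"y":-0.01,"z":0,"roll":0,"fingers":0},
  {"x":0,"y":0,"z":0,"roll":0,"fingers":0},
])

```text
clock: 12.12
eef_pos: [0.5509, -0.0467, 0.226]
tool_rot: [0.067, 0.689, -0.055, 0.72]
ft_force: [0.6, -0.0, 0.5]
grip_width: -0.0002
```

```bash
python3 - <<'E'
from h import *
stand(); W=cam('wrist');save(W,'w11.png',s=1.5);T=cam('top');save(T,'t11.png',(175,75,275,165),6)
E
```

```text
t 12.12 tcp [ 0.5509 -0.0467  0.226 ] yaw z -9.93 f [ 0.6 -0.   0.5] w -0.0002 tilt [0.0196 0.0426] q [-0.09  0.31  0.09  1.3   0.02  0.08]
stand xyz [-0.1019 -0.0819  0.226 ]
```

View pics/w11.png

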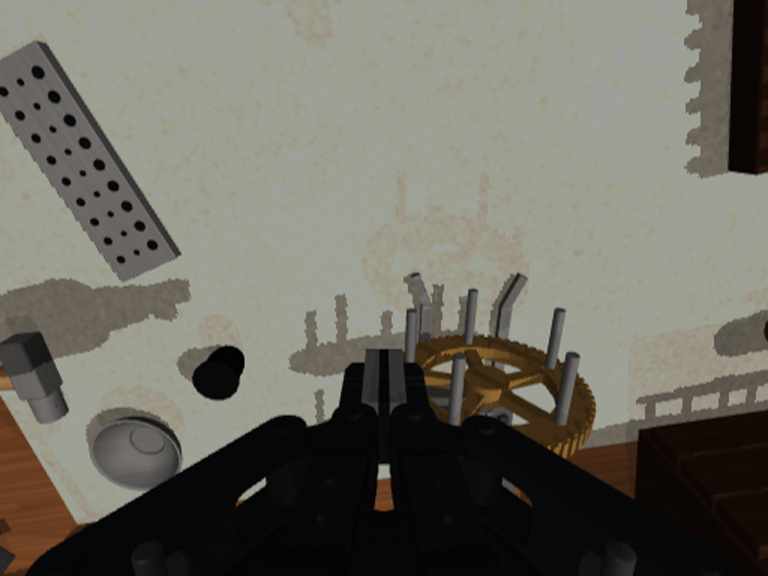

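View pics/t11.png

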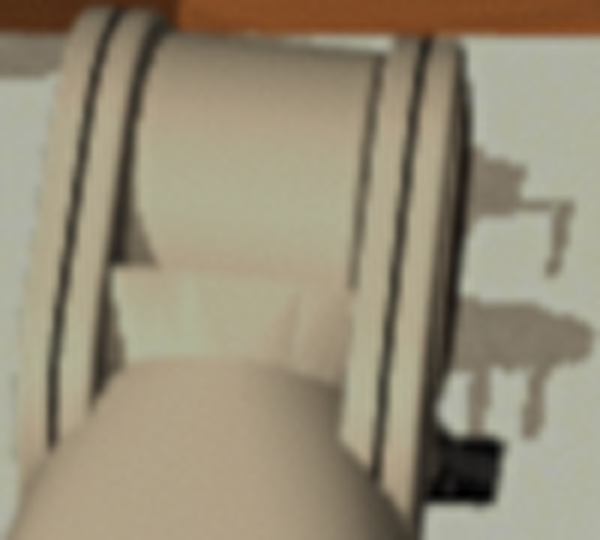

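Request:
arm_command([
  {"x":-0.02,"y":-0.01,"z":0.02,"roll":0,"fingers":0},
  {"x":-0.02,"y":-0.01,"z":0.02,"roll":0,"fingers":0},
  {"x":-0.02,"y":-0.01,"z":0.02,"roll":0,"fingers":0},
  {"x":0,"y":0,"z":0.01,"roll":0,"fingers":0},
  {"x":0,"y":0,"z":0,"roll":0,"fingers":0},
])

```text
clock: 12.63
eef_pos: [0.6049, -0.0834, 0.2725]
tool_rot: [0.067, 0.7, -0.051, 0.709]
ft_force: [-0.7, 0.2, -0.4]
grip_width: 0.0
```

```bash
python3 - <<'E'
from h import *
stand(); W=cam('wrist');save(W,'w12.png',(250,140,410,270),5)
E
```

```text
t 12.63 tcp [ 0.6049 -0.0834  0.2725] yaw z -9.53 f [-0.7  0.2 -0.4] w 0.0 tilt [0.0231 0.0108] q [-0.15  0.45  0.41  1.52  0.02  0.02]
stand xyz [-0.0423 -0.1083  0.2725]
```

View pics/w12.png

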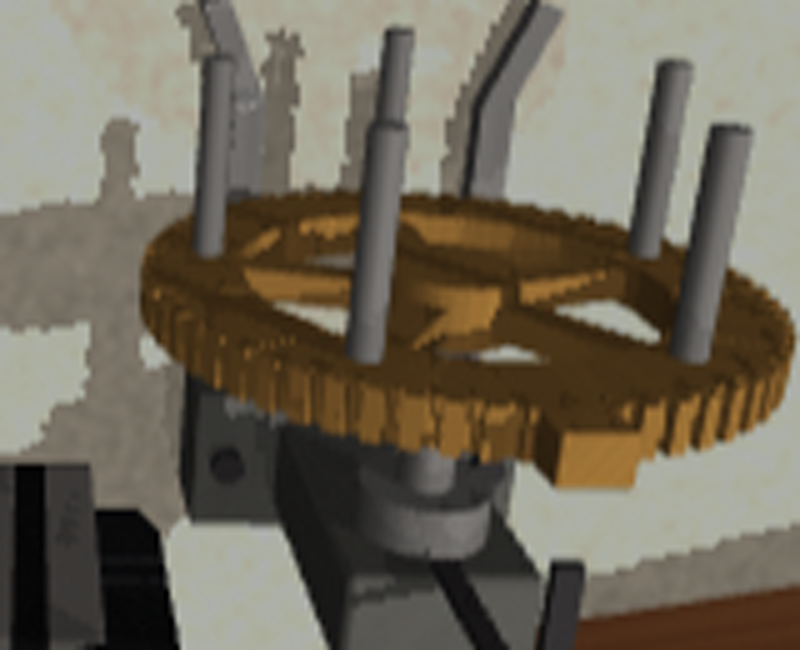

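```bash
python3 - <<'E'
from fit2 import *
W=cam('wrist'); w=lambda u,v:np.array((250+u/5,140+v/5))
tips=[(w(390,125),324),(w(218,60),252),(w(399,32),180),(w(675,65),108),(w(731,130),36)]
bases=[(w(367,358),324),(w(209,253),252),(w(646,256),108),(w(692,359),36)]
v=fitwheel(W,tips,bases,q0=(.666,.0155,-10.4,0))
fitwheel(W,tips,bases,q0=(.6655,.0155,-10.4,0),fixed=True)
c,s=np.cos(v[2]),np.sin(v[2])
for nm,p in [('lug0',(0,0,.178)),('ptr',(.022,0,.178))]:
    for q in [v]:
        P=np.array([q[0]+c*p[0]-s*p[1],q[1]+s*p[0]+c*p[1],p[2]]); u=proj(W,P); print(nm,(u-[250,140])*5)
# observed lug & pointer -> stand y in z=.178 plane
for nm,u in [('lug',w(597,460)),('lugL',w(555,461)),('lugR',w(640,459)),('ptr',w(568,567))]:
    P=ray(W,u,.178);d=P[:2]-v[:2];print(nm,(c*d[0]+s*d[1]).round(4),(-s*d[0]+c*d[1]).round(4))
E
```

```text
[0.6648 0.0156] [-10.62   1.78]
[[0.0, 0.6], [0.6, -0.0], [0.2, -0.1], [0.3, -0.2], [0.4, 0.1], [-0.3, 0.1], [-0.2, 0.1], [-0.5, -0.4], [-0.4, -0.3]]
 [1.82]
[[-0.3, 1.5], [0.3, 0.7], [-0.1, 0.4], [-0.0, 0.2], [0.1, 0.6], [-0.4, 0.8], [-0.3, 0.8], [-0.6, -0.0], [-0.5, 0.2]]
lug0 [587.52503425 466.4358442 ]
ptr [570.56886446 567.88095116]
lug -0.0014 0.0016
lugL -0.0011 -0.0064
lugR -0.0016 0.0098
ptr 0.0218 -0.0005
```

Request:
arm_command([
  {"x":0,"y":0.02,"z":0.0,"roll":0.01,"fingers":0},
  {"x":0,"y":0.03,"z":0,"roll":0,"fingers":0},
  {"x":0,"y":0.03,"z":0,"roll":0,"fingers":0},
  {"x":0,"y":0.03,"z":0,"roll":0,"fingers":0},
  {"x":0,"y":0.03,"z":0,"roll":0,"fingers":0},
  {"x":0,"y":0.03,"z":0,"roll":0,"fingers":0},
  {"x":0,"y":0.014,"z":0,"roll":0,"fingers":0},
  {"x":0,"y":0,"z":0,"roll":0,"fingers":0},
  {"x":0.01,"y":0,"z":0,"roll":0,"fingers":0},
  {"x":0.015,"y":0,"z":0,"roll":0,"fingers":0},
  {"x":0.015,"y":0,"z":0,"roll":0,"fingers":0},
  {"x":0.015,"y":0,"z":0,"roll":0,"fingers":0},
])

```text
clock: 13.73
eef_pos: [0.6232, 0.1105, 0.2112]
tool_rot: [0.067, 0.707, -0.053, 0.702]
ft_force: [-0.4, -0.7, -0.5]
grip_width: 0.0003
```

```bash
python3 - <<'E'
from h import *
stand()
E
```

```text
t 13.73 tcp [0.6232 0.1105 0.2112] yaw z -9.77 f [-0.4 -0.7 -0.5] w 0.0003 tilt [ 0.019  -0.0099] q [0.17 0.52 0.37 1.42 0.02 0.34]
stand xyz [-0.0593  0.0857  0.2112]
```

Request:
arm_command([
  {"x":0.012,"y":-0.001,"z":0.006,"roll":0,"fingers":0},
  {"x":0.012,"y":-0.001,"z":0.005,"roll":0,"fingers":0},
  {"x":0.012,"y":-0.001,"z":0.005,"roll":0,"fingers":0},
  {"x":0.012,"y":-0.001,"z":0.005,"roll":0,"fingers":0},
  {"x":0.012,"y":-0.001,"z":0.002,"roll":0,"fingers":0},
  {"x":0.012,"y":0,"z":0,"roll":0,"fingers":0},
  {"x":0.004,"y":0,"z":0,"roll":0,"fingers":0},
  {"x":0,"y":0,"z":0,"roll":0,"fingers":0},
])

```text
clock: 14.4
eef_pos: [0.6433, 0.0959, 0.1228]
tool_rot: [0.068, 0.71, -0.057, 0.698]
ft_force: [0.6, -0.8, -0.5]
grip_width: -0.0001
```

```bash
python3 - <<'E'
from h import *
stand()
E
```

```text
t 14.4 tcp [0.6433 0.0959 0.1228] yaw z -10.07 f [ 0.6 -0.8 -0.5] w -0.0001 tilt [ 0.0141 -0.0184] q [0.14 0.61 0.28 1.26 0.02 0.31]
stand xyz [-0.0369  0.075   0.1228]
```

Request:
arm_command([
  {"x":0,"y":-0.008,"z":0,"roll":0,"fingers":0},
  {"x":0,"y":-0.007,"z":0,"roll":0,"fingers":0},
  {"x":0,"y":-0.003,"z":0,"roll":0,"fingers":0},
  {"x":0,"y":-0.002,"z":0,"roll":0,"fingers":0},
])

```text
clock: 14.73
eef_pos: [0.6405, 0.0747, 0.1233]
tool_rot: [0.068, 0.71, -0.056, 0.699]
ft_force: [0.0, 4.4, 1.4]
grip_width: -0.0003
```

```bash
python3 - <<'E'
from h import *
stand(); W=cam('wrist');save(W,'w13.png',(100,150,400,340),2.6)
E
```

```text
t 14.73 tcp [0.6405 0.0747 0.1233] yaw z -10.05 f [0.  4.4 1.4] w -0.0003 tilt [ 0.0156 -0.0174] q [0.11 0.6  0.26 1.25 0.02 0.28]
stand xyz [-0.0358  0.0537  0.1233]
```

View pics/w13.png

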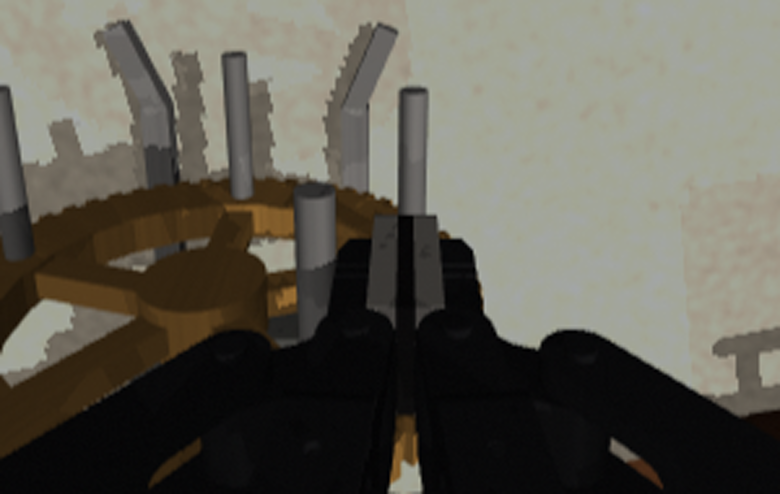

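```bash
python3 - <<'E'
from fit2 import *
W=cam('wrist'); w=lambda u,v:np.array((100+u/2.6,150+v/2.6))
tips=[(w(235,57),180),(w(413,93),108),(w(315,190),36),(w(4,91),252)]
bases=[(w(243,195),180),(w(20,255),252)]
fitwheel(W,tips,bases,q0=(.6655,.0155,-10.4,0)); fitwheel(W,tips,bases,q0=(.6652,.0156,-10.5,0),fixed=True)
E
```

```text
[0.6654 0.0152] [-10.77   0.99]
[[-0.0, -0.6], [0.5, -0.4], [0.0, 1.2], [-3.5, -0.1], [0.1, -0.0], [0.6, -0.1]]
 [1.01]
[[0.1, -1.0], [0.6, -1.2], [0.2, 0.3], [-3.4, -0.1], [0.4, -0.3], [1.0, -0.1]]
```

Request:
arm_command([
  {"x":0,"y":-0.001,"z":0,"roll":0,"fingers":0},
  {"x":0,"y":0.006,"z":0,"roll":0,"fingers":0},
  {"x":0,"y":0.004,"z":-0.01,"roll":0,"fingers":0},
  {"x":0,"y":0,"z":-0.015,"roll":0,"fingers":0},
  {"x":0,"y":0,"z":-0.015,"roll":0,"fingers":0},
  {"x":0,"y":0,"z":-0.015,"roll":0,"fingers":0},
  {"x":0,"y":0,"z":0,"roll":0,"fingers":0},
])

```text
clock: 15.42
eef_pos: [0.5887, 0.095, 0.1262]
tool_rot: [0.067, 0.708, -0.057, 0.701]
ft_force: [0.0, 0.2, 0.5]
grip_width: -0.0002
```

Request:
arm_command([
  {"x":-0.02,"y":-0.03,"z":-0.005,"roll":0,"fingers":0.5},
  {"x":-0.03,"y":-0.03,"z":0,"roll":0,"fingers":1},
  {"x":-0.03,"y":-0.03,"z":0,"roll":0,"fingers":1},
  {"x":-0.03,"y":-0.03,"z":0,"roll":0,"fingers":1},
  {"x":-0.03,"y":-0.03,"z":0,"roll":0,"fingers":1},
  {"x":0,"y":-0.02,"z":0,"roll":0,"fingers":1},
  {"x":0,"y":0,"z":0,"roll":0,"fingers":1},
])

```text
clock: 16.0
eef_pos: [0.5579, -0.0759, 0.2686]
tool_rot: [0.061, 0.707, -0.056, 0.703]
ft_force: [-0.2, 1.3, -0.8]
grip_width: 0.0833
```

```bash
python3 - <<'E'
from h import *
stand(); W=cam('wrist');save(W,'w14.png',s=1.5)
E
```

```text
t 16.0 tcp [ 0.5579 -0.0759  0.2686] yaw z -9.46 f [-0.2  1.3 -0.8] w 0.0833 tilt [ 0.007  -0.0061] q [-0.14  0.36  0.27  1.48  0.01  0.03]
stand xyz [-0.0898 -0.1094  0.2686]
```

View pics/w14.png

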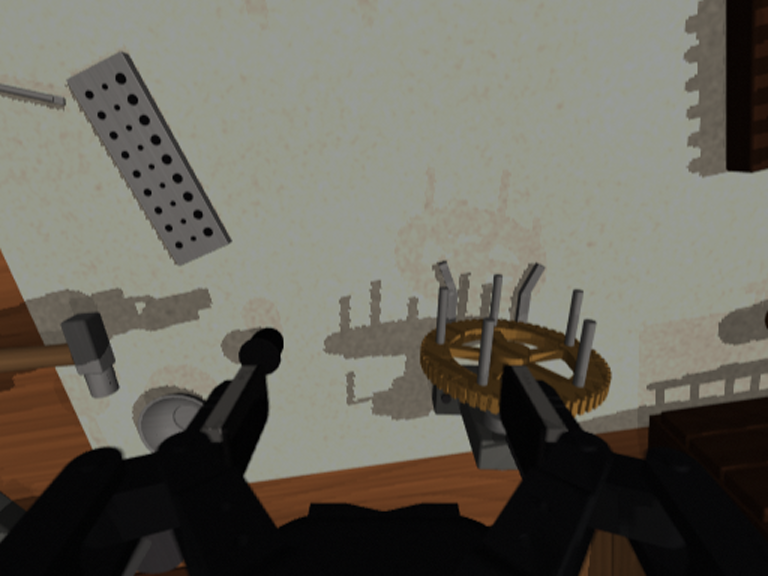

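```bash
python3 - <<'E'
from h import *
W=cam('wrist');save(W,'w14c.png',(270,165,420,285),5);save(W,'w14p.png',(35,25,165,185),4)
E
```

```text
(no output)
```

View pics/w14c.png

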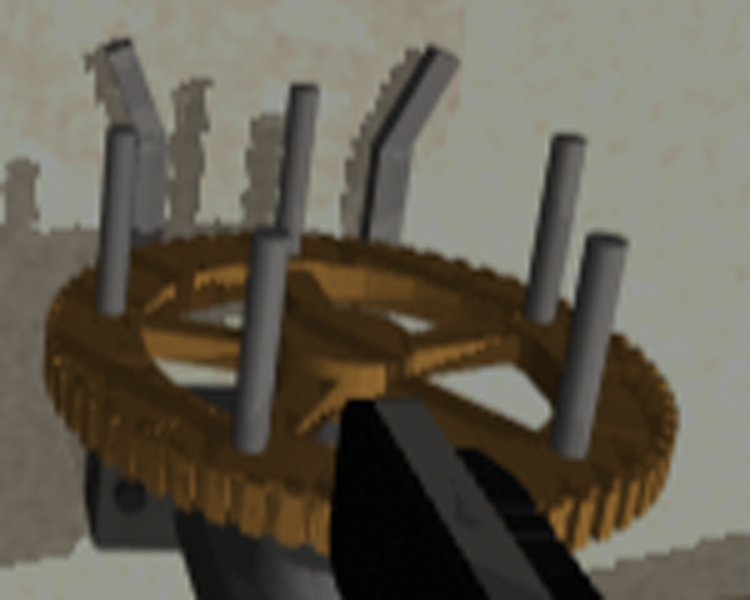

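View pics/w14p.png

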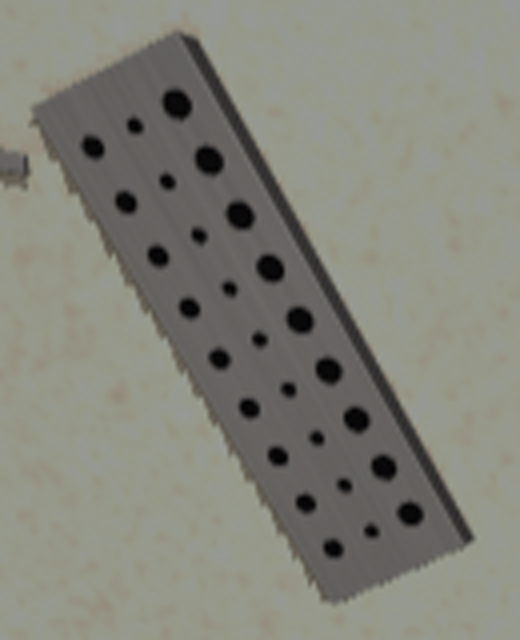

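```bash
python3 - <<'E'
from fit2 import *
W=cam('wrist'); w=lambda u,v:np.array((270+u/5,165+v/5))
tips=[(w(272,236),324),(w(122,131),252),(w(303,88),180),(w(570,140),108),(w(606,241),36)]
bases=[(w(251,448),324),(w(111,313),252),(w(541,320),108),(w(571,455),36)]
v=fitwheel(W,tips,bases,q0=(.666,.0155,-10.4,0))
h=np.array([ray(W,(35+u/4,25+v/4),.012) for u,v in [(177,103),(93,147),(410,514),(333,549)]])
d=h[2:].mean(0)-h[:2].mean(0);print('plate',h.mean(0),np.degrees(np.arctan2(d[1],d[0])),np.linalg.norm(d))
c=np.array([ray(W,(35+u/4,25+v/4),.012) for u,v in [(180,32),(36,107),(333,603),(463,540)]]);print(c.round(4),c.mean(0))
c=c.mean(0);o,M=st();print('move tool yz to centre',((c-o['eef_pos'])@M).round(4))
E
```

```text
[0.6643 0.0173] [-1.046e+01  1.000e-02]
[[-0.1, 0.1], [-0.0, 0.3], [0.2, 0.2], [0.2, -0.0], [0.6, 0.2], [-0.3, 0.0], [-0.2, -0.1], [-0.2, -0.2], [-0.2, -0.5]]
plate [ 0.46131533 -0.26918995  0.012     ] 13.993015393297002 0.1439816202057674
[[ 0.3684 -0.263   0.012 ]
 [ 0.3814 -0.3156  0.012 ]
 [ 0.5544 -0.2735  0.012 ]
 [ 0.5395 -0.2204  0.012 ]] [ 0.46090501 -0.26811599  0.012     ]
t 16.15 tcp [ 0.5578 -0.072   0.267 ] yaw z -9.23 f [0.6 0.3 1. ] w 0.0853 tilt [ 0.0092 -0.0088] q [-0.13  0.36  0.27  1.48  0.01  0.03]
move tool yz to centre [ 0.2536 -0.2115 -0.062 ]
```

Request:
arm_command([
  {"x":0.0,"y":-0.03,"z":-0.009,"roll":0,"fingers":1},
  {"x":0.0,"y":-0.035,"z":-0.0103,"roll":0,"fingers":1},
  {"x":0,"y":-0.035,"z":-0.0103,"roll":0,"fingers":1},
  {"x":0,"y":-0.035,"z":-0.0103,"roll":0,"fingers":1},
  {"x":0,"y":-0.035,"z":-0.0103,"roll":0,"fingers":1},
  {"x":0,"y":-0.03,"z":-0.009,"roll":0,"fingers":1},
  {"x":0,"y":0,"z":0,"roll":-0.1,"fingers":1},
  {"x":0,"y":0,"z":0,"roll":-0.1,"fingers":1},
  {"x":0,"y":0,"z":0,"roll":-0.1,"fingers":1},
  {"x":0,"y":0,"z":0,"roll":-0.1,"fingers":1},
  {"x":0,"y":0,"z":0,"roll":0,"fingers":1},
])

```text
clock: 17.07
eef_pos: [0.4683, -0.2518, 0.2503]
tool_rot: [-0.091, 0.709, 0.11, 0.691]
ft_force: [0.2, 0.0, 0.4]
grip_width: 0.0852
```

```bash
python3 - <<'E'
from h import *
o,M=st(); c=np.array([.460,-.270,.012]);print('move',((c-o['eef_pos'])@M).round(4))
W=cam('wrist');save(W,'w15.png',s=1.5)
E
```

```text
t 17.07 tcp [ 0.4683 -0.2518  0.2503] yaw z 16.3 f [0.2 0.  0.4] w 0.0852 tilt [ 0.0303 -0.0216] q [-0.5   0.33  0.17  1.45  0.01 -0.78]
move [ 0.238  -0.0223 -0.008 ]
```

View pics/w15.png

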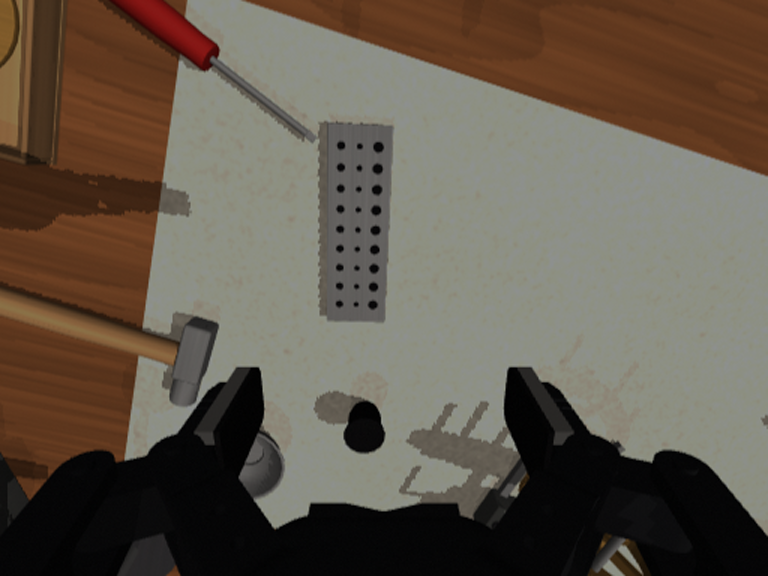

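Request:
arm_command([
  {"x":0.015,"y":-0.006,"z":-0.002,"roll":0.04,"fingers":1},
  {"x":0.02,"y":-0.006,"z":-0.002,"roll":0,"fingers":1},
  {"x":0.02,"y":-0.006,"z":-0.002,"roll":0,"fingers":1},
  {"x":0.02,"y":-0.004,"z":-0.002,"roll":0,"fingers":1},
  {"x":0.02,"y":0,"z":0,"roll":0,"fingers":1},
  {"x":0.02,"y":0,"z":0,"roll":0,"fingers":1},
  {"x":0.02,"y":0,"z":0,"roll":0,"fingers":1},
  {"x":0.015,"y":0,"z":0,"roll":0,"fingers":1},
  {"x":0,"y":0,"z":0,"roll":0,"fingers":1},
])

```text
clock: 17.87
eef_pos: [0.4659, -0.2628, 0.0899]
tool_rot: [-0.07, 0.713, 0.091, 0.692]
ft_force: [-0.3, 0.9, 0.0]
grip_width: 0.0857
```

```bash
python3 - <<'E'
from h import *
o,M=st(); c=np.array([.460,-.270,.012]);print('move',((c-o['eef_pos'])@M).round(4))
W=cam('wrist');save(W,'w16.png',s=1.5)
E
```

```text
t 17.87 tcp [ 0.4659 -0.2628  0.0899] yaw z 13.15 f [-0.3  0.9  0. ] w 0.0857 tilt [ 0.0324 -0.0258] q [-0.52  0.44 -0.09  1.08  0.01 -0.75]
move [ 0.0779 -0.0082 -0.0053]
```

View pics/w16.png

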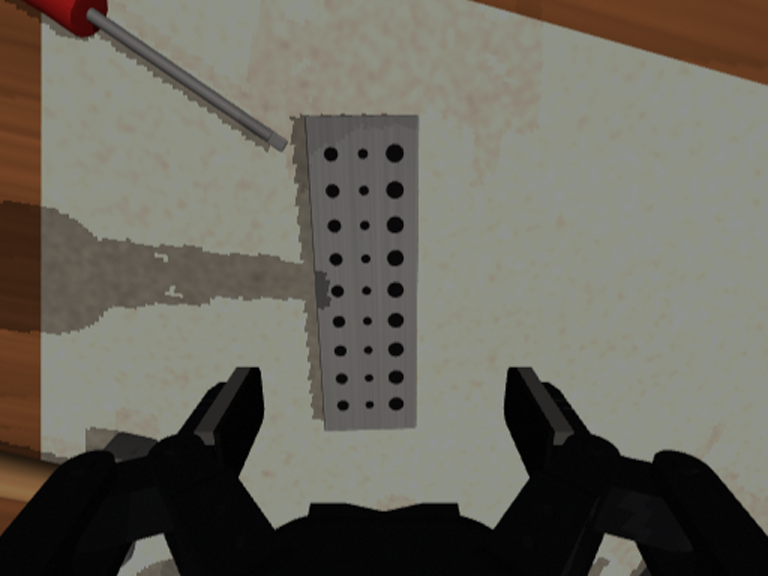

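Request:
arm_command([
  {"x":0.015,"y":-0.004,"z":-0.003,"roll":0,"fingers":0.87},
  {"x":0.015,"y":-0.004,"z":-0.002,"roll":0,"fingers":0.87},
  {"x":0.015,"y":0,"z":0,"roll":0,"fingers":0.87},
  {"x":0.008,"y":0,"z":0,"roll":0,"fingers":0.87},
  {"x":0,"y":0,"z":0,"roll":0,"fingers":0.87},
])

```text
clock: 18.33
eef_pos: [0.4674, -0.2706, 0.0415]
tool_rot: [-0.072, 0.71, 0.089, 0.695]
ft_force: [0.0, 1.0, 0.7]
grip_width: 0.0745
```

```bash
python3 - <<'E'
from h import *
o,M=st(); c=np.array([.460,-.270,.012]);print('move',((c-o['eef_pos'])@M).round(4))
W=cam('wrist');save(W,'w17.png',s=1.5)
E
```

```text
t 18.33 tcp [ 0.4674 -0.2706  0.0415] yaw z 13.08 f [0.  1.  0.7] w 0.0745 tilt [ 0.0256 -0.0185] q [-0.53  0.5  -0.15  0.96  0.01 -0.76]
move [ 0.0297  0.0015 -0.0065]
```

View pics/w17.png

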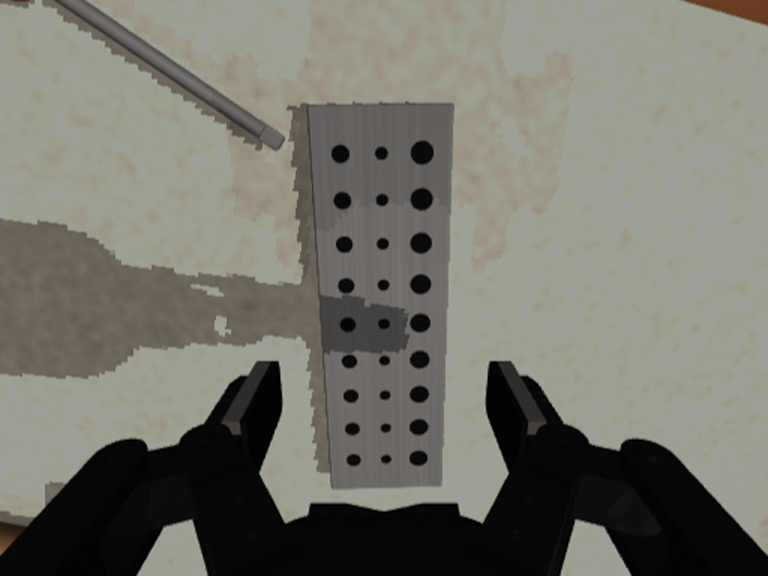

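Request:
arm_command([
  {"x":0.012,"y":0.001,"z":-0.003,"roll":-0.01,"fingers":0.87},
  {"x":0.012,"y":0,"z":-0.003,"roll":0,"fingers":0.87},
  {"x":0.007,"y":0,"z":0,"roll":0,"fingers":0.87},
  {"x":0.003,"y":0,"z":0,"roll":0,"fingers":0.87},
])

```text
clock: 18.72
eef_pos: [0.4663, -0.2724, 0.0137]
tool_rot: [-0.079, 0.706, 0.09, 0.698]
ft_force: [0.1, 0.3, 0.7]
grip_width: 0.0742
```

Request:
arm_command([
  {"x":0.003,"y":0,"z":0,"roll":0,"fingers":0.87},
  {"x":0.002,"y":0,"z":0,"roll":0,"fingers":0.87},
])

```text
clock: 18.88
eef_pos: [0.4676, -0.2727, 0.0098]
tool_rot: [-0.079, 0.705, 0.089, 0.699]
ft_force: [-0.8, 0.7, -0.2]
grip_width: 0.0744
```

Request:
arm_command([
  {"x":0.004,"y":0,"z":-0.001,"roll":0,"fingers":0.87},
  {"x":0.004,"y":0,"z":-0.001,"roll":0,"fingers":0.87},
  {"x":0.002,"y":0,"z":0,"roll":0,"fingers":0.87},
])

```text
clock: 19.13
eef_pos: [0.467, -0.2737, 0.0006]
tool_rot: [-0.08, 0.704, 0.089, 0.7]
ft_force: [-0.2, 0.6, -1.1]
grip_width: 0.0742
```

Request:
arm_command([
  {"x":0.003,"y":0,"z":0,"roll":0,"fingers":0.87},
  {"x":0.003,"y":0,"z":0,"roll":0,"fingers":0.87},
])

```text
clock: 19.3
eef_pos: [0.4671, -0.2739, -0.0056]
tool_rot: [-0.08, 0.704, 0.089, 0.7]
ft_force: [0.4, 0.5, -0.9]
grip_width: 0.0744
```

Request:
arm_command([
  {"x":-0.003,"y":0,"z":0,"roll":0,"fingers":0.6},
  {"x":0,"y":0,"z":0,"roll":0,"fingers":0.5},
  {"x":0,"y":0,"z":0,"roll":0,"fingers":0.4},
  {"x":0,"y":0,"z":0,"roll":0,"fingers":0.3},
  {"x":0,"y":0,"z":0,"roll":0,"fingers":0.3},
])

```text
clock: 19.72
eef_pos: [0.4661, -0.2724, -0.0028]
tool_rot: [-0.079, 0.705, 0.09, 0.699]
ft_force: [-0.2, 0.9, -0.6]
grip_width: 0.0543
```

```bash
python3 - <<'E'
from h import *
st();W=cam('wrist');save(W,'w18.png',s=1.5)
E
```

```text
t 19.72 tcp [ 0.4661 -0.2724 -0.0028] yaw z 13.7 f [-0.2  0.9 -0.6] w 0.0543 tilt [ 0.0165 -0.0057] q [-0.53  0.54 -0.21  0.84  0.01 -0.77]
```

View pics/w18.png

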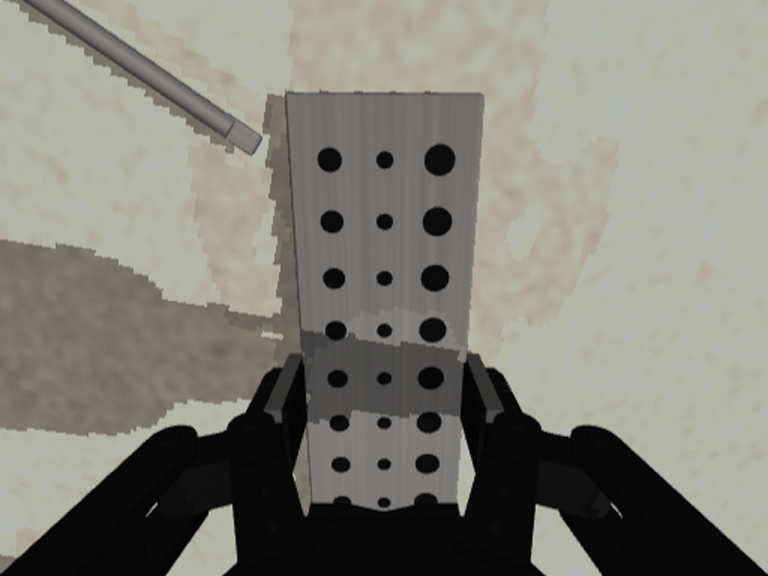

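Request:
arm_command([
  {"x":-0.008,"y":0,"z":0,"roll":0,"fingers":0.3},
  {"x":-0.01,"y":0,"z":0,"roll":0,"fingers":0.3},
  {"x":-0.01,"y":0,"z":0,"roll":0,"fingers":0.3},
  {"x":-0.008,"y":0,"z":0,"roll":0,"fingers":0.3},
  {"x":0,"y":0,"z":0,"roll":0,"fingers":0.3},
])

```text
clock: 20.18
eef_pos: [0.4635, -0.2716, 0.0335]
tool_rot: [-0.077, 0.707, 0.091, 0.697]
ft_force: [0.7, -0.3, -6.0]
grip_width: 0.0544
```

```bash
python3 - <<'E'
from h import *
st();S=cam('scene');save(S,'s19.png',(120,190,320,340),3.5)
E
```

```text
t 20.18 tcp [ 0.4635 -0.2716  0.0335] yaw z 13.68 f [ 0.7 -0.3 -6. ] w 0.0544 tilt [ 0.0216 -0.012 ] q [-0.53  0.5  -0.17  0.93  0.01 -0.77]
```

View pics/s19.png

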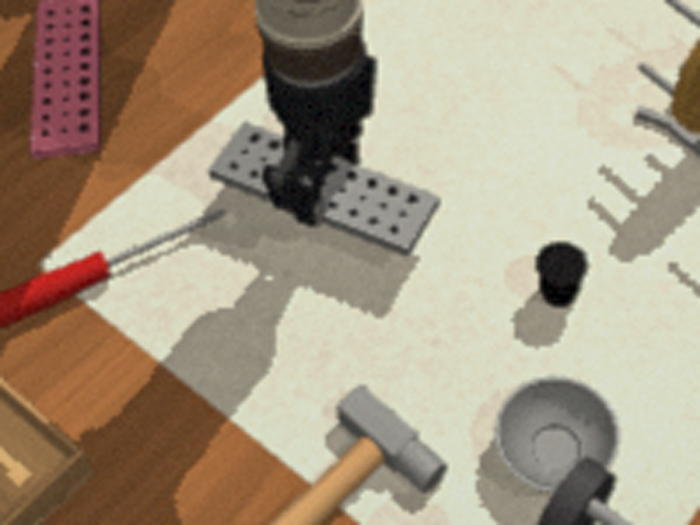

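Request:
arm_command([
  {"x":0,"y":0,"z":0,"roll":0.06,"fingers":0.3},
  {"x":0,"y":0,"z":0,"roll":0.09,"fingers":0.3},
  {"x":0,"y":0,"z":0,"roll":0.09,"fingers":0.3},
  {"x":0,"y":0,"z":0,"roll":0.09,"fingers":0.3},
  {"x":0,"y":0,"z":0,"roll":0.07,"fingers":0.3},
  {"x":0,"y":0.01,"z":0.001,"roll":0,"fingers":0.3},
  {"x":0,"y":0.02,"z":0.001,"roll":0,"fingers":0.3},
  {"x":0,"y":0.03,"z":0.003,"roll":0,"fingers":0.3},
  {"x":0,"y":0.03,"z":0.003,"roll":0,"fingers":0.3},
  {"x":0,"y":0.03,"z":0.003,"roll":0,"fingers":0.3},
  {"x":0,"y":0.03,"z":0.003,"roll":0,"fingers":0.3},
  {"x":0,"y":0.03,"z":0.003,"roll":0,"fingers":0.3},
  {"x":0,"y":0.03,"z":0,"roll":0,"fingers":0.3},
  {"x":0,"y":0.02,"z":0,"roll":0,"fingers":0.3},
  {"x":0,"y":0,"z":0,"roll":0,"fingers":0.3},
])

```text
clock: 21.48
eef_pos: [0.5221, -0.0349, 0.0344]
tool_rot: [0.067, 0.711, -0.053, 0.698]
ft_force: [-0.0, -0.3, -6.3]
grip_width: 0.0541
```

```bash
sed -i 's/^ORG=.*/ORG=np.array([.665,.016]);YAW=np.radians(-10.5)/' h.py; python3 - <<'E'
from h import *
stand();W=cam('wrist');save(W,'w20.png',s=1.5)
E
```

```text
t 21.48 tcp [ 0.5221 -0.0349  0.0344] yaw z -9.76 f [-0.  -0.3 -6.3] w 0.0541 tilt [ 0.0183 -0.0202] q [-0.08  0.47 -0.22  0.9   0.02  0.09]
stand xyz [-0.1313 -0.076   0.0344]
```

View pics/w20.png

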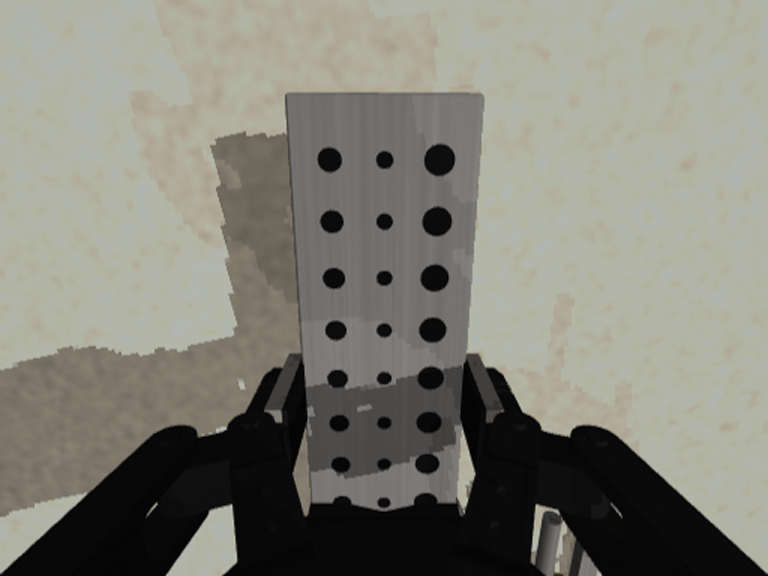

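Request:
arm_command([
  {"x":0,"y":0,"z":-0.016,"roll":0.012,"fingers":0.3},
  {"x":0,"y":0,"z":-0.016,"roll":0,"fingers":0.3},
  {"x":0,"y":0,"z":0,"roll":0,"fingers":0.3},
  {"x":0,"y":0.016,"z":0,"roll":0,"fingers":0.3},
  {"x":0,"y":0.02,"z":0,"roll":0,"fingers":0.3},
  {"x":0,"y":0.02,"z":0,"roll":0,"fingers":0.3},
  {"x":0,"y":0.014,"z":0,"roll":0,"fingers":0.3},
  {"x":0,"y":0,"z":0,"roll":0,"fingers":0.3},
])

```text
clock: 22.2
eef_pos: [0.5014, 0.0369, 0.0355]
tool_rot: [0.069, 0.711, -0.059, 0.697]
ft_force: [0.6, 0.0, -6.4]
grip_width: 0.0542
```

```bash
python3 - <<'E'
from h import *
stand();S=cam('scene');save(S,'s21.png',(230,150,390,280),4.5)
E
```

```text
t 22.2 tcp [0.5014 0.0369 0.0355] yaw z -10.44 f [ 0.6  0.  -6.4] w 0.0542 tilt [ 0.0126 -0.0202] q [ 0.06  0.43 -0.28  0.88  0.02  0.25]
stand xyz [-0.1647 -0.0092  0.0355]
```

View pics/s21.png

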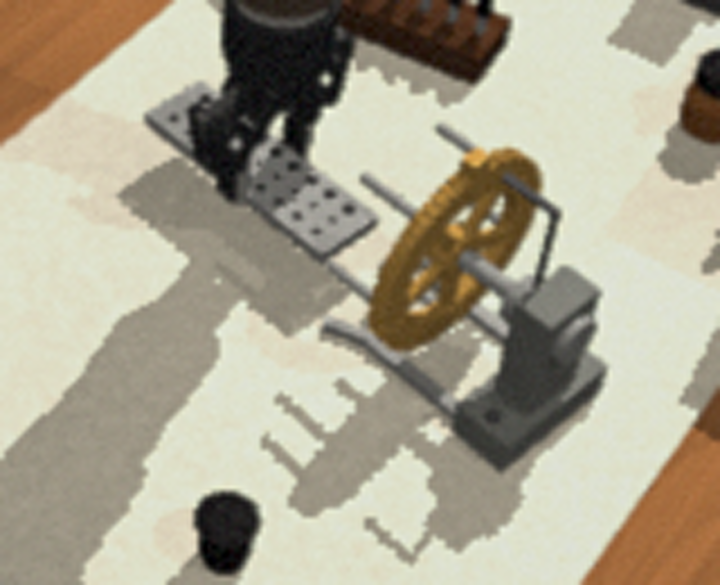

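Request:
arm_command([
  {"x":0.008,"y":0.005,"z":0,"roll":0,"fingers":0.3},
  {"x":0.01,"y":0.004,"z":0,"roll":0,"fingers":0.3},
  {"x":0.009,"y":0,"z":0,"roll":0,"fingers":0.3},
  {"x":0.004,"y":0,"z":0,"roll":0,"fingers":0.3},
  {"x":0,"y":0,"z":0,"roll":0,"fingers":0.3},
])

```text
clock: 22.67
eef_pos: [0.502, 0.0424, 0.0007]
tool_rot: [0.069, 0.711, -0.062, 0.697]
ft_force: [0.3, -0.2, -7.1]
grip_width: 0.0543
```

```bash
python3 - <<'E'
from h import *
stand();W=cam('wrist');save(W,'w22.png',s=1.5)
E
```

```text
t 22.67 tcp [0.502  0.0424 0.0007] yaw z -10.66 f [ 0.3 -0.2 -7.1] w 0.0543 tilt [ 0.0089 -0.0207] q [ 0.08  0.48 -0.3   0.8   0.01  0.26]
stand xyz [-0.1651 -0.0037  0.0007]
```

Request:
arm_command([
  {"x":0,"y":0.003,"z":0.01,"roll":0,"fingers":0.3},
  {"x":0,"y":0.001,"z":0.012,"roll":0,"fingers":0.3},
  {"x":0,"y":0,"z":0.012,"roll":0,"fingers":0.3},
  {"x":0,"y":0,"z":0.01,"roll":0,"fingers":0.3},
  {"x":0,"y":0,"z":0,"roll":0,"fingers":0.3},
])

```text
clock: 23.13
eef_pos: [0.545, 0.0363, -0.001]
tool_rot: [0.07, 0.713, -0.063, 0.695]
ft_force: [1.9, -1.2, -6.7]
grip_width: 0.0541
```

```bash
python3 - <<'E'
from h import *
stand();S=cam('scene');save(S,'s23.png',(230,150,390,280),4.5);W=cam('wrist');save(W,'w23.png',s=1.5)
E
```

```text
t 23.13 tcp [ 0.545   0.0363 -0.001 ] yaw z -10.76 f [ 1.9 -1.2 -6.7] w 0.0541 tilt [ 0.0073 -0.0253] q [ 0.06  0.55 -0.18  0.86  0.01  0.25]
stand xyz [-0.1217 -0.0019 -0.001 ]
```

View pics/s23.png

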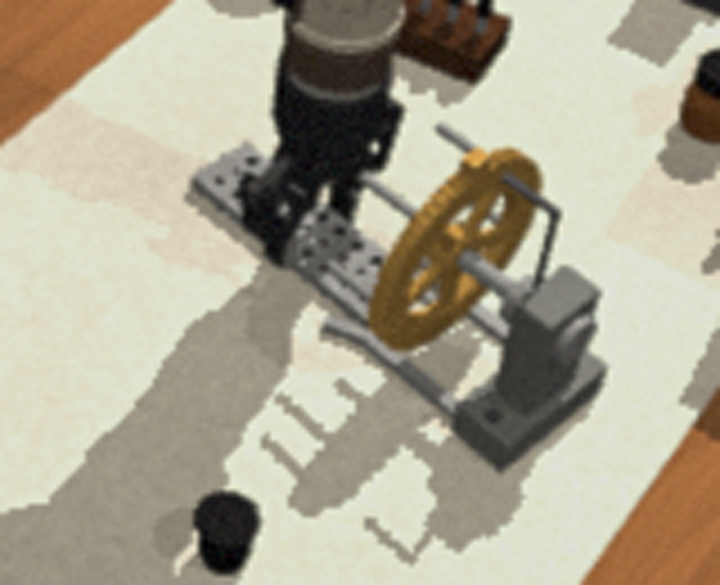

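View pics/w23.png

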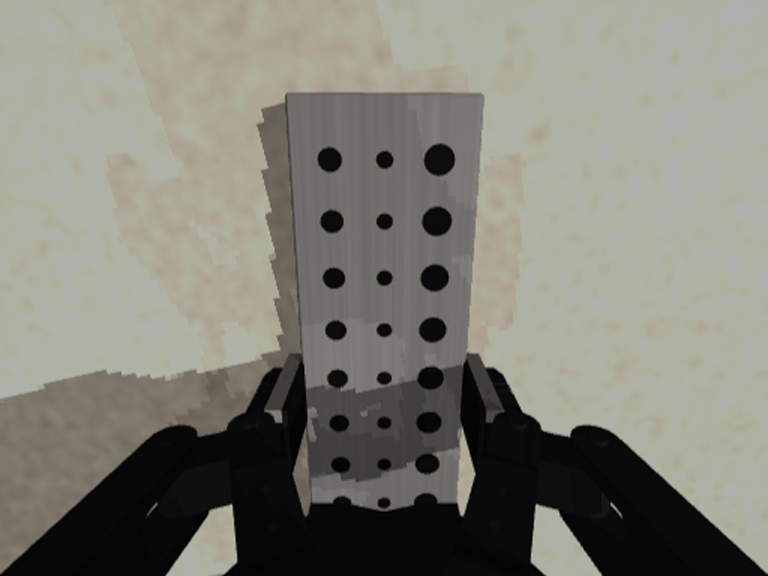

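Request:
arm_command([
  {"x":0,"y":0.001,"z":0.006,"roll":0,"fingers":0.3},
  {"x":0,"y":0.001,"z":0.006,"roll":0,"fingers":0.3},
  {"x":0.001,"y":0,"z":0,"roll":0,"fingers":0.3},
  {"x":0.0,"y":0,"z":0,"roll":0,"fingers":0.75},
  {"x":0,"y":0,"z":0,"roll":0,"fingers":0.95},
  {"x":0,"y":0,"z":0,"roll":0,"fingers":0.95},
  {"x":0,"y":0,"z":0,"roll":0,"fingers":0.95},
])

```text
clock: 23.82
eef_pos: [0.5559, 0.0366, 0.0005]
tool_rot: [0.07, 0.712, -0.062, 0.695]
ft_force: [-0.7, 0.7, -0.7]
grip_width: 0.0812
```

```bash
python3 - <<'E'
from h import *
stand();W=cam('wrist');save(W,'w24.png',s=1.5)
E
```

```text
t 23.82 tcp [5.559e-01 3.660e-02 5.000e-04] yaw z -10.73 f [-0.7  0.7 -0.7] w 0.0812 tilt [ 0.0082 -0.0249] q [ 0.06  0.57 -0.15  0.88  0.01  0.25]
stand xyz [-0.111   0.0004  0.0005]
```

View pics/w24.png

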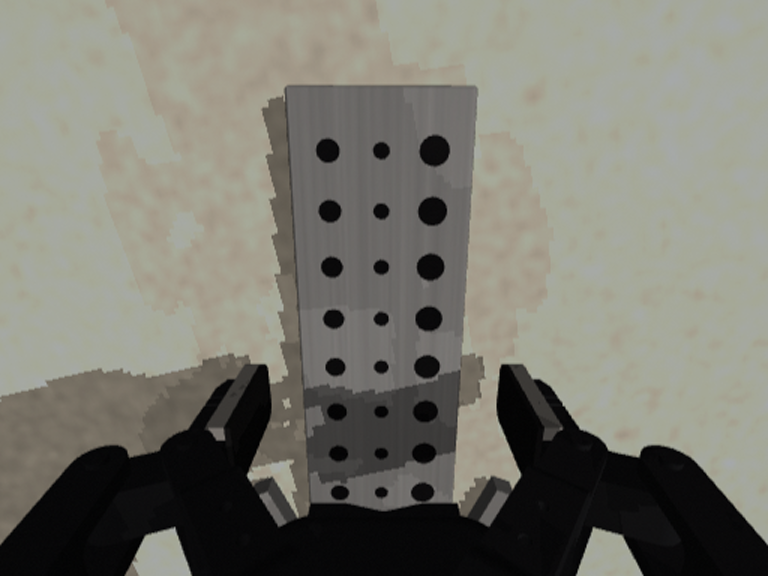

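Request:
arm_command([
  {"x":-0.012,"y":0,"z":0,"roll":0,"fingers":0.95},
  {"x":-0.014,"y":0,"z":0,"roll":0,"fingers":0.95},
  {"x":-0.014,"y":0,"z":0,"roll":0,"fingers":0.95},
  {"x":-0.014,"y":0,"z":0,"roll":0,"fingers":0.95},
  {"x":0,"y":0,"z":-0.02,"roll":0,"fingers":0.4},
  {"x":0,"y":0,"z":-0.03,"roll":0,"fingers":0},
  {"x":0,"y":0,"z":-0.03,"roll":0,"fingers":0},
  {"x":0,"y":0,"z":-0.03,"roll":0,"fingers":0},
  {"x":0,"y":0,"z":-0.02,"roll":0,"fingers":0},
  {"x":0,"y":0,"z":0,"roll":0,"fingers":0},
  {"x":0.01,"y":0,"z":0,"roll":0,"fingers":0},
])

```text
clock: 24.78
eef_pos: [0.428, 0.0614, 0.0538]
tool_rot: [0.071, 0.708, -0.062, 0.7]
ft_force: [1.2, 0.5, 0.2]
grip_width: 0.0
```

```bash
python3 - <<'E'
from h import *
stand();W=cam('wrist');save(W,'w25.png',s=1.5)
E
```

```text
t 24.78 tcp [0.428  0.0614 0.0538] yaw z -10.76 f [1.2 0.5 0.2] w 0.0 tilt [ 0.0119 -0.0129] q [ 0.13  0.29 -0.45  0.85  0.02  0.32]
stand xyz [-0.2413  0.0014  0.0538]
```

View pics/w25.png

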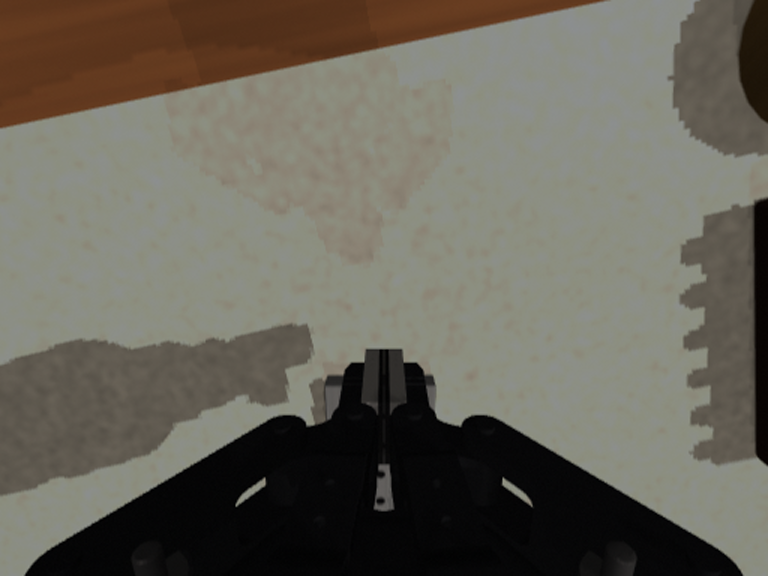

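Request:
arm_command([
  {"x":0.012,"y":0,"z":0,"roll":0,"fingers":0},
  {"x":0.012,"y":0,"z":0,"roll":0,"fingers":0},
  {"x":0.012,"y":0,"z":0,"roll":0,"fingers":0},
  {"x":0.006,"y":0,"z":0,"roll":0,"fingers":0},
  {"x":0,"y":0,"z":0,"roll":0,"fingers":0},
])

```text
clock: 25.25
eef_pos: [0.4303, 0.0617, 0.0097]
tool_rot: [0.071, 0.707, -0.062, 0.7]
ft_force: [0.3, 0.5, 0.1]
grip_width: -0.0001
```

```bash
python3 - <<'E'
from h import *
stand();W=cam('wrist');save(W,'w26.png',(130,170,380,340),3)
E
```

```text
t 25.25 tcp [0.4303 0.0617 0.0097] yaw z -10.78 f [0.3 0.5 0.1] w -0.0001 tilt [ 0.0122 -0.0112] q [ 0.13  0.36 -0.49  0.73  0.02  0.32]
stand xyz [-0.2391  0.0022  0.0097]
```

View pics/w26.png

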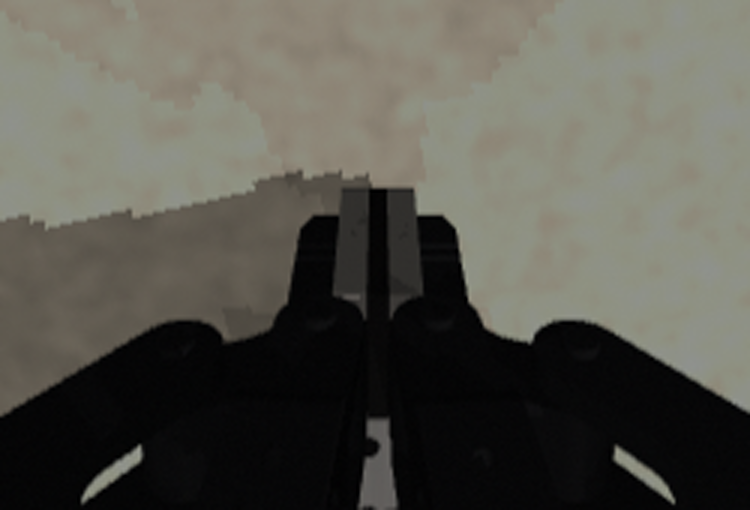

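Request:
arm_command([
  {"x":0.004,"y":-0.001,"z":0.004,"roll":0,"fingers":0},
  {"x":0.001,"y":-0.001,"z":0.008,"roll":0,"fingers":0},
  {"x":0,"y":0,"z":0.008,"roll":0,"fingers":0},
  {"x":0,"y":0,"z":0.008,"roll":0,"fingers":0},
  {"x":0,"y":0,"z":0.008,"roll":0,"fingers":0},
  {"x":0,"y":0,"z":0.008,"roll":0,"fingers":0},
])

```text
clock: 25.8
eef_pos: [0.4711, 0.0515, 0.0051]
tool_rot: [0.071, 0.712, -0.061, 0.696]
ft_force: [-5.5, 1.5, 4.0]
grip_width: 0.0
```

```bash
python3 - <<'E'
from h import *
stand();S=cam('scene');save(S,'s27.png',(230,150,390,280),4.5)
E
```

```text
t 25.8 tcp [0.4711 0.0515 0.0051] yaw z -10.73 f [-5.5  1.5  4. ] w 0.0 tilt [ 0.0128 -0.023 ] q [ 0.1   0.43 -0.38  0.78  0.02  0.28]
stand xyz [-0.1972 -0.0005  0.0051]
```

View pics/s27.png

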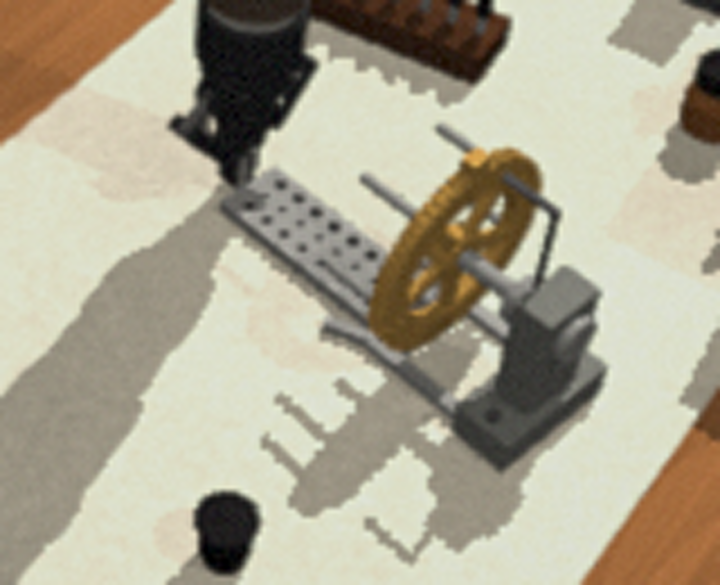

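Request:
arm_command([
  {"x":0,"y":0,"z":0.008,"roll":0,"fingers":0},
  {"x":0,"y":0,"z":0.008,"roll":0,"fingers":0},
  {"x":0,"y":0,"z":0.008,"roll":0,"fingers":0},
  {"x":0,"y":0,"z":0.008,"roll":0,"fingers":0},
])

```text
clock: 26.18
eef_pos: [0.499, 0.0455, 0.0041]
tool_rot: [0.072, 0.716, -0.06, 0.692]
ft_force: [-4.9, 0.8, 4.5]
grip_width: -0.0002
```

```bash
python3 - <<'E'
from h import *
stand();S=cam('scene');save(S,'s28.png',(230,150,390,280),4.5)
E
```

```text
t 26.18 tcp [0.499  0.0455 0.0041] yaw z -10.72 f [-4.9  0.8  4.5] w -0.0002 tilt [ 0.0129 -0.0363] q [ 0.08  0.48 -0.29  0.83  0.02  0.26]
stand xyz [-0.1686 -0.0013  0.0041]
```

View pics/s28.png

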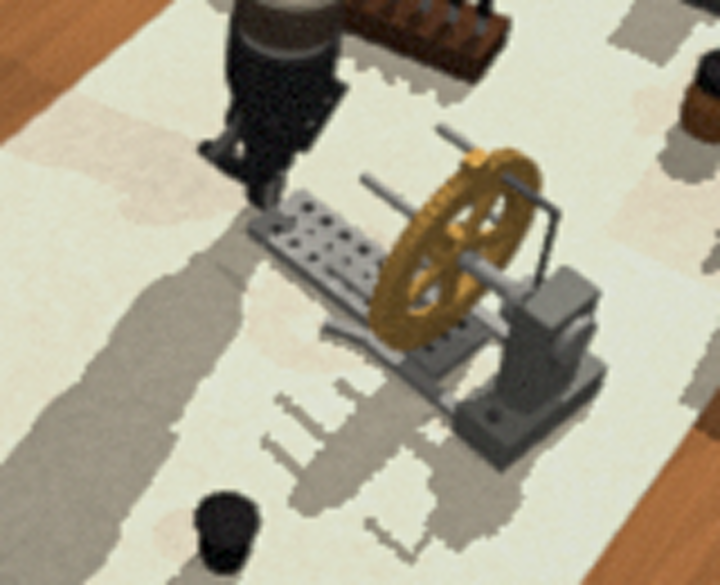

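Request:
arm_command([
  {"x":-0.001,"y":0,"z":0.008,"roll":0,"fingers":0},
  {"x":0,"y":0,"z":0.008,"roll":0,"fingers":0},
  {"x":0,"y":0,"z":0.006,"roll":0,"fingers":0},
  {"x":0,"y":0,"z":0.004,"roll":0,"fingers":0},
])

```text
clock: 26.57
eef_pos: [0.5235, 0.0403, 0.0036]
tool_rot: [0.072, 0.719, -0.06, 0.689]
ft_force: [-5.5, 1.4, 5.3]
grip_width: -0.0002
```

```bash
python3 - <<'E'
from h import *
stand();S=cam('scene');save(S,'s29.png',(230,150,390,280),4.5)
E
```

```text
t 26.57 tcp [0.5235 0.0403 0.0036] yaw z -10.74 f [-5.5  1.4  5.3] w -0.0002 tilt [ 0.0126 -0.0439] q [ 0.06  0.53 -0.22  0.87  0.02  0.25]
stand xyz [-0.1436 -0.0019  0.0036]
```

View pics/s29.png

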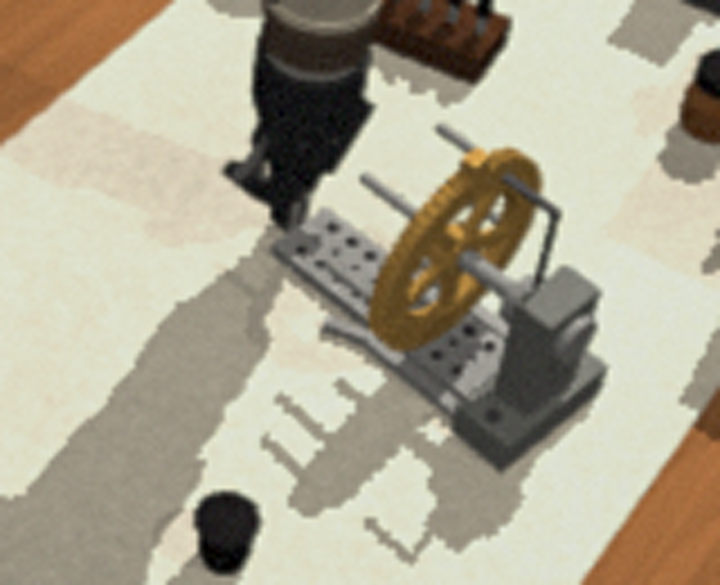

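Request:
arm_command([
  {"x":0,"y":0,"z":0.004,"roll":0,"fingers":0},
  {"x":0,"y":0,"z":0.003,"roll":0,"fingers":0},
])

```text
clock: 26.78
eef_pos: [0.5294, 0.039, 0.0032]
tool_rot: [0.072, 0.72, -0.06, 0.688]
ft_force: [-10.5, 1.6, 7.5]
grip_width: -0.0002
```

Request:
arm_command([
  {"x":0,"y":0,"z":0.003,"roll":0,"fingers":0},
])

```text
clock: 26.87
eef_pos: [0.5294, 0.039, 0.0028]
tool_rot: [0.072, 0.722, -0.06, 0.685]
ft_force: [-13.3, 3.4, 10.9]
grip_width: -0.0001
```

Request:
arm_command([
  {"x":0,"y":0,"z":0.003,"roll":0,"fingers":0},
])

```text
clock: 26.95
eef_pos: [0.5293, 0.039, 0.0025]
tool_rot: [0.073, 0.724, -0.059, 0.683]
ft_force: [-10.3, 2.7, 8.3]
grip_width: 0.0003
```

```bash
python3 - <<'E'
from h import *
stand();S=cam('scene');save(S,'s30.png',(285,190,385,270),7)
E
```

```text
t 26.95 tcp [0.5293 0.039  0.0025] yaw z -10.69 f [-10.3   2.7   8.3] w 0.0003 tilt [ 0.0132 -0.0602] q [ 0.06  0.55 -0.18  0.89  0.03  0.24]
stand xyz [-0.1377 -0.0021  0.0025]
```

View pics/s30.png

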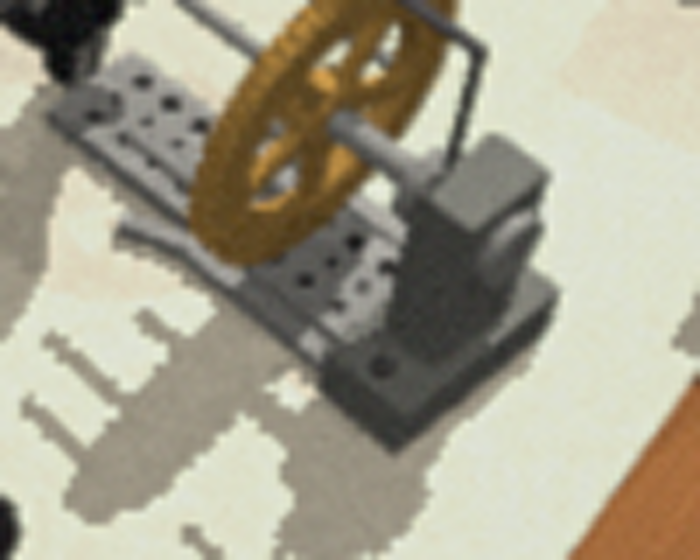

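Request:
arm_command([
  {"x":-0.001,"y":0,"z":0.007,"roll":0,"fingers":0},
])

```text
clock: 27.08
eef_pos: [0.5294, 0.0389, 0.0025]
tool_rot: [0.073, 0.729, -0.058, 0.678]
ft_force: [-22.9, 6.0, 14.6]
grip_width: -0.0001
```

Request:
arm_command([
  {"x":-0.001,"y":0,"z":-0.008,"roll":0,"fingers":0},
  {"x":-0.001,"y":0,"z":-0.015,"roll":0,"fingers":0},
  {"x":-0.005,"y":0,"z":-0.02,"roll":0,"fingers":0},
  {"x":-0.02,"y":0,"z":-0.02,"roll":0,"fingers":0},
  {"x":-0.03,"y":-0.01,"z":-0.01,"roll":0,"fingers":0},
  {"x":-0.03,"y":-0.03,"z":0,"roll":0,"fingers":0},
  {"x":-0.03,"y":-0.03,"z":0,"roll":0,"fingers":0},
  {"x":-0.03,"y":-0.03,"z":0,"roll":0,"fingers":0},
  {"x":-0.03,"y":-0.02,"z":0,"roll":0,"fingers":0},
  {"x":-0.02,"y":0,"z":0.02,"roll":0,"fingers":0},
  {"x":0,"y":0,"z":0.02,"roll":0,"fingers":0},
  {"x":0,"y":0,"z":0.02,"roll":0,"fingers":0},
  {"x":0,"y":0,"z":0,"roll":0,"fingers":0},
])

```text
clock: 28.17
eef_pos: [0.5226, -0.0916, 0.214]
tool_rot: [0.069, 0.714, -0.063, 0.694]
ft_force: [0.8, -0.2, 0.7]
grip_width: -0.0003
```

```bash
python3 - <<'E'
from h import *
stand();W=cam('wrist');save(W,'w31.png',s=1.5)
S=cam('scene');save(S,'s31.png',s=1.5)
E
```

```text
t 28.17 tcp [ 0.5226 -0.0916  0.214 ] yaw z -10.67 f [ 0.8 -0.2  0.7] w -0.0003 tilt [ 0.0057 -0.0291] q [-0.18  0.33  0.08  1.35  0.01  0.01]
stand xyz [-0.1204 -0.1317  0.214 ]
```

View pics/w31.png

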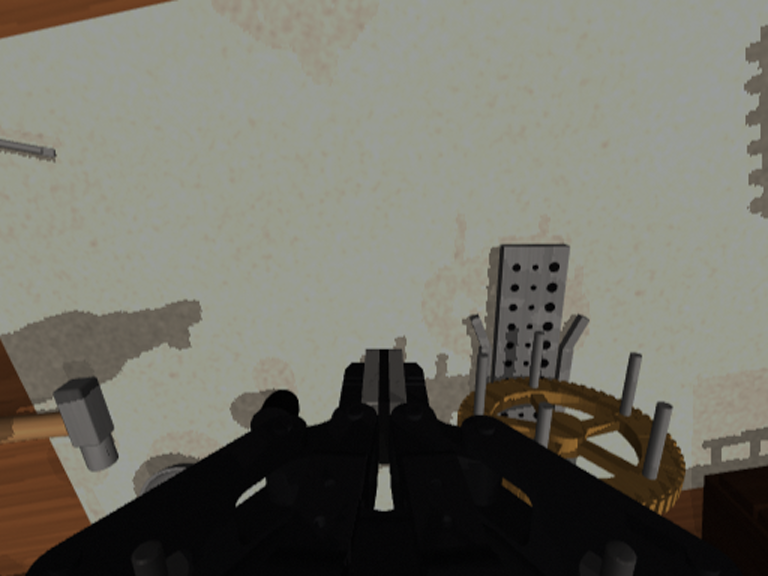

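View pics/s31.png

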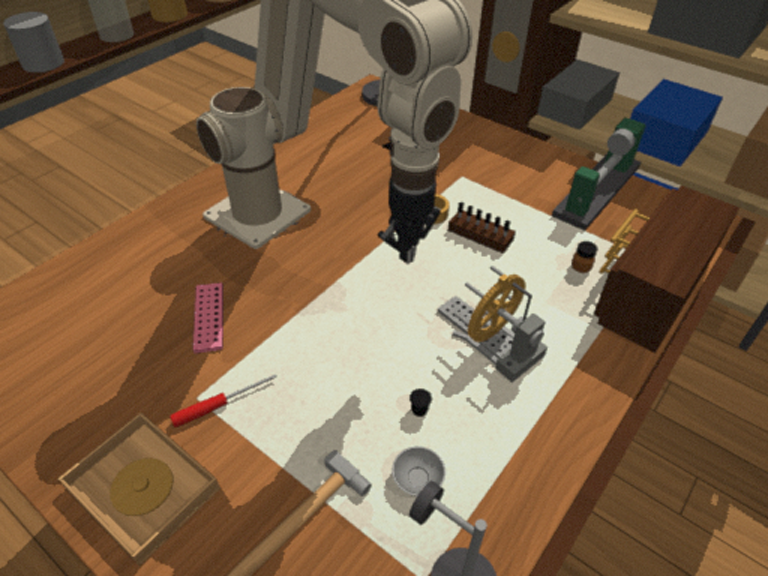

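Request:
arm_command([
  {"x":-0.02,"y":0.005,"z":0.02,"roll":0,"fingers":0},
  {"x":-0.02,"y":0.005,"z":0.025,"roll":0,"fingers":0},
  {"x":-0.02,"y":0,"z":0.02,"roll":0,"fingers":0},
  {"x":0,"y":0,"z":0.01,"roll":0,"fingers":0},
  {"x":0,"y":0,"z":0,"roll":0,"fingers":0},
])

```text
clock: 28.68
eef_pos: [0.5896, -0.0937, 0.2647]
tool_rot: [0.068, 0.723, -0.062, 0.685]
ft_force: [-1.2, -0.5, -0.7]
grip_width: 0.0004
```

```bash
python3 - <<'E'
from h import *
stand();W=cam('wrist');save(W,'w32.png',(260,110,420,270),4.5)
E
```

```text
t 28.68 tcp [ 0.5896 -0.0937  0.2647] yaw z -10.6 f [-1.2 -0.5 -0.7] w 0.0004 tilt [ 0.0039 -0.054 ] q [-0.16  0.48  0.43  1.58  0.01  0.02]
stand xyz [-0.0542 -0.1216  0.2647]
```

View pics/w32.png

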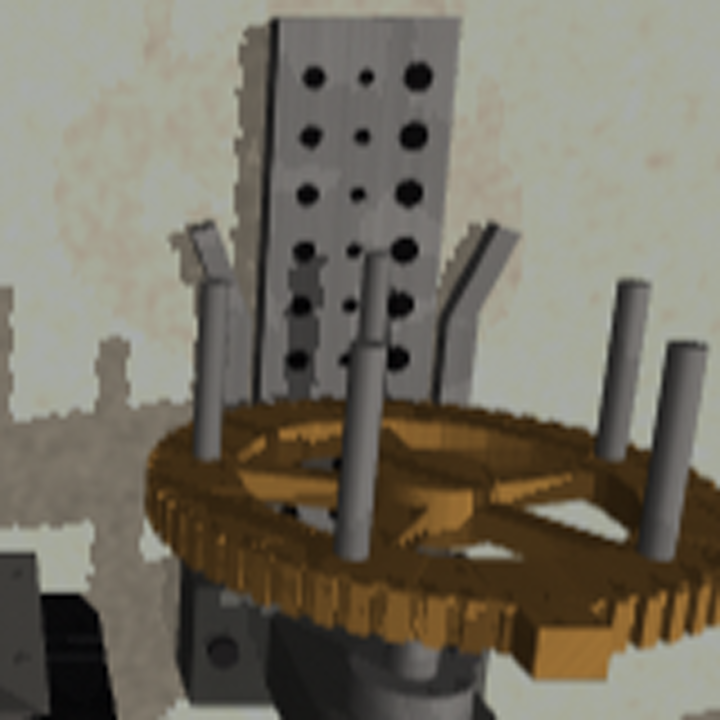

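```bash
python3 - <<'E'
from fit2 import *
W=cam('wrist'); w=lambda u,v:np.array((260+u/4.5,110+v/4.5))
tips=[(w(368,346),324),(w(215,284),252),(w(377,255),180),(w(634,284),108),(w(687,348),36)]
bases=[(w(354,555),324),(w(207,458),252),(w(612,458),108),(w(657,556),36)]
rails=[(w(210,225),(-.06,-.045,.009)),(w(491,225),(-.06,.045,.009)),(w(445,320),(-.03,.032,.009))]
v=fitwheel(W,tips,bases,q0=(.666,.0155,-10.4,0))
u=fitwheel(W,tips,bases,rails,q0=(.666,.0155,-10.4,0))
for q in (v,u):
  c,s=np.cos(q[2]),np.sin(q[2])
  for nm,p,z in [('nearL',w(275,18),.012),('nearR',w(460,18),.012),('holeL',w(300,305),.012),('lug top mid',w(570,652),.178)]:
    P=ray(W,p,z);d=P[:2]-q[:2];print(nm,(c*d[0]+s*d[1]).round(4),(-s*d[0]+c*d[1]).round(4))
E
```

```text
[0.6652 0.0158] [-10.54   0.02]
[[0.3, 0.3], [0.1, 0.1], [0.3, 0.1], [0.1, -0.1], [0.2, -0.3], [-0.5, 0.2], [-0.0, -0.1], [-0.4, -0.3], [-0.2, -0.1]]
[0.665  0.0156] [-10.46   0.06]
[[0.1, 0.2], [-0.1, 0.0], [0.1, -0.0], [-0.1, -0.3], [-0.1, -0.5], [-0.6, 0.1], [-0.2, -0.1], [-0.5, -0.4], [-0.4, -0.3], [1.4, 1.0], [1.4, 0.8], [0.6, 0.0]]
nearL -0.1255 -0.0312
nearR -0.1255 0.0252
holeL -0.036 -0.0176
lug top mid -0.0015 -0.001
nearL -0.1254 -0.0308
nearR -0.1253 0.0256
holeL -0.0359 -0.0174
lug top mid -0.0014 -0.0008
```

The near end measures stand x = -125.4 mm, so the plate is home. The lug is at about 0° and the arm is clear of everything.

```bash
python3 -c "
from h import *
print(job_done()); st()"
```

```text
the job is handed in; nothing more can be done
None
the job is handed in; nothing more can be done
```

The lug stands at the top in line with the pointer, and the plate is fully home under the wheel. I handed the job in at about 29 s of the 72 s allowed; no verdict was reported.

- **Wheel:** I turned it about 128° in two pin pushes. That left it about 1.5° past the top, so I nudged it back.
- **Plate:** I gripped the grey plate (not the pink one), carried it to the rails and lowered it into the mouth. I then pushed it under the wheel until it stopped. A last push of about 23 N level (27 N in all) did not move it further.

Last checks, with the arm clear of everything:
- **Lug angle:** about 0° from the pin fit. The lug's end measured about 1 mm to one side, which is within camera error.
- **Plate position:** its near end is at stand x = -125.4 mm against the -125 mm wanted, and square. It lies about 3 mm off the centre line, inside the 4 mm of play between the rails.
- **Other things on the bench:** in the last scene picture they look to be where they started. I compared this by eye and did not measure it.

- **Disagreements:** the first top-camera reading of the stand was about 6–8 mm off the wrist-camera fits, so I used the wrist camera. The tool also tilted by up to about 5° during some moves, with no visible harm.

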